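# Pack two tea cartons into the rack and slide the end stop snug

## Task

Put the two tea cartons that are out on the worktop, the green one lying flat and the orange one standing, into the wooden tea rack with the blue and the violet carton. Slide the end stop back to make room, stand all four cartons upright (either end up) side by side between the fixed end and the stop, broad faces together, resting on the rack's floor, and then push the stop up so that the row is snug with no gaps. Leave the spoon, the tin, the jar and the salt shaker where they are.

Things in the scene. Friction and masses are not known exactly. Their poses are not given: they have to be found in the camera images.
- rack_floor (a point): Light wooden tea rack, 345 x 106 mm, fixed. Point on its floor (20 mm above the worktop) at the foot of the fixed end panel's inner face, mid-depth. +y points along the row, away from that panel (12 mm thick, 108 high above the floor), towards the stop. +x points to the slatted back (face at x=40 mm, 93 high); the front is open but for a lip (x=-40 to -48 mm, 10 high). The space for cartons is 80 mm deep.
- stop (a joint): Sliding end stop of the rack: darker wooden panel, 10 mm thick, 70 wide, 99 high. Value in m, 0 to 0.175, grows as it moves away from the fixed end panel (to the rack's +y). The clear length from the end panel's inner face to the stop's face is 0.100 + value; four cartons take 0.168. It stays where it is left; friction about 2.5 N.
- stop_grip (a point): Upright square grip post of the stop, 22 x 22 mm, sides parallel to the rack's x and y, on the stop's outer side. Point on the post's axis, 18 mm below its top, 117 mm above the rack's floor and 35 mm outside the stop's inner face. It moves with the stop; its axes are the rack's.
- green_center (a point): Centre of the green tea carton, a rigid box 64 x 120 x 42 mm (its own x, y, z), 90 to 180 g, that lies flat on its 64 x 120 mm face at the start, z up. Its y is the length, which must be vertical (either way up) in the rack, its z the 42 mm thickness, which must lie along the rack's y. A dish drainer basket, 115 mm high, stands 110 mm or more beyond its centre.
- orange_center (a point): Centre of the orange tea carton, a rigid box 64 x 42 x 120 mm (its own x, y, z), 90 to 180 g, standing upright on the worktop at the start, z up. Its y is the 42 mm thickness, which must lie along the rack's y. The drainer basket stands about 60 mm beyond its centre.
- blue_center (a point): Centre of the blue tea carton, 64 x 42 x 120 mm (its own x, y, z), 130 g, standing loose in the rack, its thickness (y) along the rack's y. It and the violet one stand side by side against the fixed end panel, in either order.
- violet_center (a point): Centre of the violet tea carton, same sizes and attitude as the blue one, beside it in the rack. A shut wall cabinet hangs 0.46 m above the worktop, its front 120 mm or more beyond the row of cartons.
- spoon: Metal spoon, 191 x 38 x 13 mm, lying on the worktop; origin in the middle of its underside, its x along its length. Leave alone.
- tin: Flat round food tin, 86 mm across, 40 mm high; origin in the middle of its underside. Leave alone.
- jar: Jar with white lid and brown contents, 50 mm across, 90 mm high; origin in the middle of its underside. Leave alone.
- shaker: White salt shaker, 44 mm across, 90 mm high; origin in the middle of its underside. Leave alone.
Things that resemble listed ones, but are neither listed nor needed, are in the scene too. What is shaped like the part that bears blue_center but yellow is not meant.

How it is judged:
On the way, in this order (a step that is already met when the one before it is completed fails the run):
1. the end stop has been slid back to make room (clear length over 155 mm) (value of joint stop above 0.055 m), for 0.2 s.
2. the green and the orange carton both stand upright on the rack's floor between the fixed end and the stop (x of green_center in the frame of rack_floor between -0.013 and 0.013 m and z of green_center in the frame of rack_floor between 0.052 and 0.066 m and angle between the y axis of green_center and the z axis of rack_floor, either way round below 0.15 rad and angle between the z axis of green_center and the y axis of rack_floor, either way round below 0.12 rad and y of each of green_center, orange_center in the frame of rack_floor above 0.015 m and y of each of green_center, orange_center in the frame of stop_grip below -0.05 m and x of orange_center in the frame of rack_floor between -0.013 and 0.013 m and z of orange_center in the frame of rack_floor between 0.052 and 0.066 m and angle between the z axis of orange_center and the z axis of rack_floor, either way round below 0.15 rad and angle between the y axis of orange_center and the y axis of rack_floor, either way round below 0.12 rad), for 0.2 s.
At the end, for the whole second after the job is handed in: All four cartons stand upright (0.08 rad) on the rack floor between fixed end and stop, thickness along the row (0.12 rad), within 13 mm of mid-depth; the clear length from panel to stop is under 175 mm (the row is 168 mm); everything at rest (x of green_center in the frame of rack_floor between -0.013 and 0.013 m and z of green_center in the frame of rack_floor between 0.052 and 0.066 m and angle between the y axis of green_center and the z axis of rack_floor, either way round below 0.08 rad and angle between the z axis of green_center and the y axis of rack_floor, either way round below 0.12 rad and y of each of green_center, orange_center, blue_center, violet_center in the frame of rack_floor above 0.015 m and y of each of green_center, orange_center, blue_center, violet_center in the frame of stop_grip below -0.05 m and x of orange_center in the frame of rack_floor between -0.013 and 0.013 m and z of orange_center in the frame of rack_floor between 0.052 and 0.066 m and angle between the z axis of each of orange_center, blue_center, violet_center and the z axis of rack_floor, either way round below 0.08 rad and angle between the y axis of each of orange_center, blue_center, violet_center and the y axis of rack_floor, either way round below 0.12 rad and x of blue_center in the frame of rack_floor between -0.013 and 0.013 m and z of blue_center in the frame of rack_floor between 0.052 and 0.066 m and x of violet_center in the frame of rack_floor between -0.013 and 0.013 m and z of violet_center in the frame of rack_floor between 0.052 and 0.066 m and value of joint stop below 0.075 m and velocity of joint stop below 0.01 m/s and linear speed of each of green_carton, orange_carton, blue_carton, violet_carton below 0.02 m/s); the robot touches nothing.
It fails at once if the spoon, tin, jar or salt shaker is shifted by more than 30 mm (distance of any of spoon, tin, jar, shaker from where it was at the start of the episode above 0.03 m).
It also fails if it takes over 72 s, if anything falls off the work surface, if the arm or the gripper's body presses on something with over 40 N, if the wrist force passes 120 N, or if a joint passes its speed limit or range.

## Robot

A 7-joint arm with a two-finger parallel gripper is mounted at the origin on a cart in front of the work surface, level with it; the furniture and walls round the work are solid. World frame = base frame: x ahead of the robot, y to its left, z up, the work surface at z = 0. Lengths are in m, angles in rad, forces in N, time in s.
With the tool pointing down it reaches from about 0.425 to 0.875 m from the base axis. Payload 4.7 kg.
Tool frame: the origin (TCP) lies midway between the tips of the shut fingers; the grasp point (between the pads) lies 19 mm behind it; z points along the fingers, y is the direction in which the jaws open and shut (so a half turn about z gives the same grasp; the last joint's range is limited). The gripper opens to 85 mm and grips with 20 to 120 N. Pads are 22 mm wide; open, the fingers measure 114 mm over their backs; the gripper's body (76 mm by 85 mm) begins 54 mm behind the grasp point. The pads swing forward as they close: fully open they stand 13 mm farther back than shut.
Start: joints at [-1.196, 0.321, -0.07, 1.45, 0.023, 1.371, -0.057], TCP at [0.229, 0.608, 0.231] pointing down, gripper open.
Joint ranges: [-2.86, 2.86], [-0.3, 2.09], [-1.38, 1.24], [0.06, 2.45], [-1.56, 4.7], [0.09, 2.05], [-2.69, 2.69]. Speed limits (rad/s): [2.57, 2.57, 3.14, 3.14, 3.14, 3.14, 3.14].

## Interface

Orientations are given as a unit quaternion [x, y, z, w].
In Python, from bench import manip, viewer, hand_in gives the robot as it stands.
- The arm moves only by the tool servo_tool, never from a script. Its argument "motion" is a list of rows, each a list of 7 numbers: the shift along the tool's x, y, z in m, then the turn, a rotation vector about the tool's x, y, z in rad, then the finger opening in m, from 0 to 0.0854. In form: [[tx, ty, tz, rx, ry, rz, hand], ...]. A call has 1 to 8 rows; each row is the pose to reach, as a shift and turn from the pose commanded when the call began, along the tool's axes at that moment; what a row does not reach only later rows make up. A row lasts 1/10 s, in which the tool goes at most 50 mm and 8.59 degrees, less where a joint would pass 70% of its speed; a pose out of reach is approached as far as the arm can. A call with a gripper value outside its range is refused whole. The fingers move at their own pace and stop on an object; "squeeze" is the grip in N (left out, the last holds). Time passes only in rows, so rows that repeat a pose let the fingers close. It gives the time, the measured TCP pose, the force and the opening at its end, in the units of the state.
- manip.state(): the state, without advancing time (a new reading comes with each control period).
- viewer.camera(name): name is "scene" or "top" or "wrist"; returns (picture, depth): 400x640x3 uint8, red, green, blue; 400x640 float32, m along the optical axis (not along the pixel's ray), 0 where there is no reading.
- viewer.camera_params(name): a dict with "intrinsics" (3x3 intrinsics, pixels), "dist" ([k1, k2, p1, p2, k3] as OpenCV has them; the pictures are not rectified), "rvec" (rotation vector, rad) and "tvec" (3), from world to camera coordinates, as OpenCV has them. Camera axes: x right, y down, z forward; pixel columns grow to the right and rows downward; lengths in m; the calibration is good to about 2 mm. A picture is of the moment at which its call begins: read the wrist's pose just before it. camera_params takes no time and is no camera call; for the wrist camera it gives the pose at the moment of the call.
- hand_in(): hands the job in, once; it reports no verdict.
The state is a dict: "clock": time; "joints": joint angles; "qvel": joint speeds; "tau": joint torques, N m; "ee_pos": TCP position; "tcp_rot": TCP orientation; "ft_force": force on the tool from outside, world axes, zero at the start; "moment": the same for the moment, N m; "opening": opening from 0.0 (shut) to 1.0 (fully open).
Only numpy, scipy, OpenCV 4.12 (cv2) and the standard library are available. Lean on these libraries where they do the work, as an engineer would, in place of code of your own. Each camera call takes 0.05 s, during which the arm holds its last target.

## Working session

There is one attempt and no reset: what is moved stays moved. The work goes in short steps, Python scripts to look and compute and a tool call to move; the robot and the scene stay as the last step left them, time stands still between calls to the robot, and variables do not carry over. Pictures are saved under pics/ and viewed, and the job is handed in when it is done.

Besides the shell and the picture viewer there is one more tool, called as name(argument=value, ...) on one line, values as JSON. servo_tool: Moves the arm, as the interface text tells. Its arguments: {"type":"object","properties":{"motion":{"type":"array"},"squeeze":{"type":"number"}},"required":["motion"]}

```bash
ls; mkdir -p pics; cat > h.py <<'E'
import numpy as np, cv2, pickle
from bench import manip, viewer, hand_in
from scipy.spatial.transform import Rotation as R
def snap(n,tag):
    P=viewer.camera_params(n); im,d=viewer.camera(n)
    cv2.imwrite(f'pics/{tag}.png',im[:,:,::-1]); pickle.dump((P,im,d),open(f'pics/{tag}.pkl','wb')); return P,im,d
def load(tag): return pickle.load(open(f'pics/{tag}.pkl','rb'))
def pts(P,d):
    "world points per pixel from depth"
    K=np.array(P['intrinsics'],float);h,w=d.shape
    u,v=np.meshgrid(np.arange(w),np.arange(h))
    n=cv2.undistortPoints(np.stack([u,v],-1).reshape(-1,1,2).astype(float),K,np.array(P['dist'],float)).reshape(h,w,2)
    c=np.dstack([n*d[...,None],d])
    Rm=cv2.Rodrigues(np.array(P['rvec'],float))[0]
    return (c-np.array(P['tvec']).ravel())@Rm
def proj(P,X):
    return cv2.projectPoints(np.array(X,float).reshape(-1,1,3),np.array(P['rvec'],float),np.array(P['tvec'],float),np.array(P['intrinsics'],float),np.array(P['dist'],float))[0].reshape(-1,2)
E
python3 - <<'E'
from h import *
s=manip.state(); print(s)
for n in ['scene','top','wrist']:
    P,im,d=snap(n,n+'0'); print(n,P)
E
```

```text
pics
{'clock': 0.0, 'joints': array([-1.19588277,  0.32182551, -0.07009291,  1.45169941,  0.02258947,
        1.37078149, -0.05687621]), 'qvel': array([-9.20459530e-04,  9.99391404e-05,  1.08785713e-03, -7.15112676e-04,
        1.63762321e-04, -2.66601219e-04,  1.48093778e-05]), 'tau': array([-1.72730779e-04, -4.93584144e+01, -3.81895099e-01, -3.14327002e+01,
        1.30400856e-02,  1.11652538e-02, -4.00836356e-06]), 'ee_pos': array([0.22931885, 0.60762299, 0.23020967]), 'tcp_rot': array([ 1.79399891e-01,  9.83775763e-01, -9.54469336e-04, -1.30376524e-04]), 'ft_force': array([ 0.23220691, -0.63292858, -0.69746097]), 'moment': array([ 0.02987798,  0.0211284 , -0.01074827]), 'opening': 0.9996076758349393}
scene {'intrinsics': array([[425.78150691,   0.        , 319.10507595],
       [  0.        , 425.78150691, 204.5163321 ],
       [  0.        ,   0.        ,   1.        ]]), 'dist': array([0.007523, 0.      , 0.      , 0.      , 0.      ]), 'rvec': array([ 1.745828  , -1.43290996,  0.75627757]), 'tvec': array([-0.17610884,  0.34763222,  1.01419807])}
top {'intrinsics': array([[478.43049363,   0.        , 317.78371944],
       [  0.        , 478.43049363, 200.06853348],
       [  0.        ,   0.        ,   1.        ]]), 'dist': array([0.00735804, 0.        , 0.        , 0.        , 0.        ]), 'rvec': array([ 2.10819895, -2.17272696,  0.1209569 ]), 'tvec': array([-0.04591402,  0.47007505,  1.2814727 ])}
wrist {'intrinsics': array([[308.02044135,   0.        , 319.13126615],
       [  0.        , 308.02044135, 200.46875444],
       [  0.        ,   0.        ,   1.        ]]), 'dist': array([-0.01666781,  0.        ,  0.        ,  0.        ,  0.        ]), 'rvec': array([-2.36736868, -1.63702103, -0.24975573]), 'tvec': array([-0.64988388, -0.04025013,  0.38068085])}
```

View pics/scene0.png

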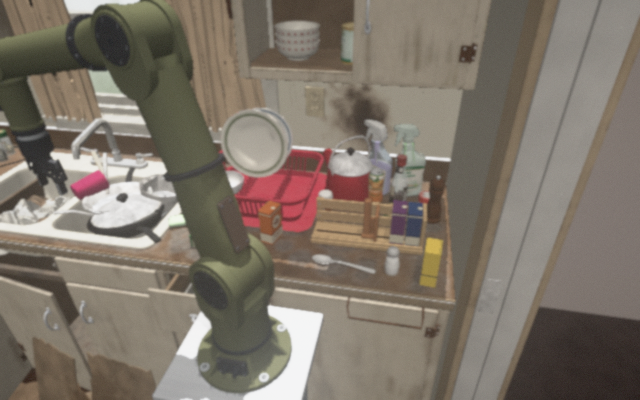

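View pics/top0.png

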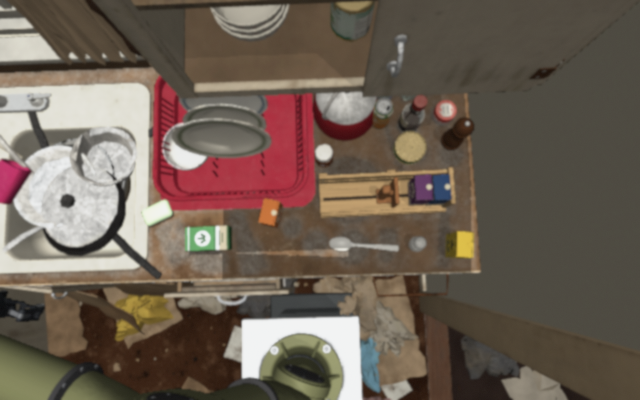

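View pics/wrist0.png

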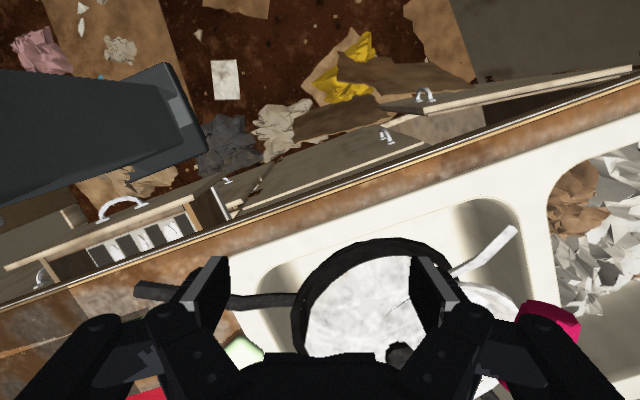

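The top view shows the rack at pixels (318–455, 170–215), with violet (421,188), blue (439,187) and the stop's post (390,190). Orange is at (269,212) and green at (208,239). Spoon, tin, jar and shaker are nearby. Next I'll measure them.

```bash
python3 - <<'E'
from h import *
P,im,d=load('top0'); X=pts(P,d)
hsv=cv2.cvtColor(im,cv2.COLOR_RGB2HSV)
big=cv2.resize(im[140:290,140:490],None,fx=2.28,fy=2.28,interpolation=cv2.INTER_CUBIC); cv2.imwrite('pics/topz.png',big[:,:,::-1])
C=-cv2.Rodrigues(P['rvec'])[0].T@P['tvec']; print('cam',C)
for (u,v) in [(208,239),(195,239),(222,239),(269,212),(421,188),(439,187),(385,188),(391,188),(340,205),(340,195),(455,190),(323,154),(410,147),(417,243),(370,246)]:
    print((u,v),im[v,u],hsv[v,u],np.round(X[v,u],4))
# rectangles
def rect(u0,u1,v0,v1,z0,z1,h=None,smin=0):
    m=np.zeros(d.shape,bool); m[v0:v1,u0:u1]=1
    m&=(X[...,2]>z0)&(X[...,2]<z1)
    if h: m&=(hsv[...,0]>=h[0])&(hsv[...,0]<=h[1])&(hsv[...,1]>smin)
    p=X[m][:,:2].astype(np.float32)
    r=cv2.minAreaRect(p*1000); print(m.sum(),r,np.median(X[m][:,2]), p.min(0),p.max(0)); return m
print('green');rect(175,240,220,260,.03,.06)
print('orange');rect(250,290,190,235,.105,.14)
print('violet+blue');rect(405,460,165,215,.125,.152)
print('rack end');rect(440,465,160,225,.122,.132)
print('post');rect(370,405,170,210,.145,.18)
print('stop');rect(370,405,170,210,.110,.14)
print('back');rect(315,460,160,182,.105,.12)
print('lip');rect(315,460,195,225,.025,.035)
E
```

```text
cam [ 0.29078638 -0.0870047   1.33158717]
(208, 239) [238 241 240] [ 80   3 241] [0.3703 0.2402 0.04  ]
(195, 239) [222 230 224] [ 68   9 230] [0.3715 0.2762 0.0377]
(222, 239) [178 175 147] [ 27  44 178] [0.3694 0.2028 0.0371]
(269, 212) [198 119  66] [ 12 170 198] [0.43   0.0641 0.1159]
(421, 188) [101  63 101] [150  96 101] [ 0.4763 -0.3225  0.1377]
(439, 187) [ 50  72 106] [108 135 106] [ 0.4766 -0.3664  0.1427]
(385, 188) [150 102  65] [ 13 144 150] [ 0.4763 -0.2302  0.1562]
(391, 188) [84 58 37] [ 13 143  84] [ 0.4914 -0.2582  0.0574]
(340, 205) [189 155 109] [ 17 108 189] [ 0.4548 -0.1209  0.016 ]
(340, 195) [181 150 106] [ 18 106 181] [ 0.4821 -0.1217  0.0205]
(455, 190) [120 100  77] [ 16  91 120] [ 0.4887 -0.4434  0.0016]
(323, 154) [224 222 213] [ 25  13 224] [ 0.584  -0.0786  0.0873]
(410, 147) [170 151 107] [ 21  95 170] [ 0.6082 -0.3195  0.0331]
(417, 243) [160 158 150] [ 24  16 160] [ 0.3411 -0.3145  0.0841]
(370, 246) [177 174 167] [ 21  14 177] [ 0.3398 -0.1997  0.0059]
green
1056 ((372.36187744140625, 244.0092010498047), (64.33805084228516, 119.79815673828125), 0.63
[... 677 characters left out ...]
33.21701049804688), (20.705331802368164, 20.96982192993164), 86.64894104003906) 0.15256200139373427 [ 0.46380556 -0.24375401] [ 0.48523802 -0.22279482]
stop
244 ((492.3566589355469, -235.47418212890625), (84.94801330566406, 85.25981903076172), 74.79801177978516) 0.11506507772925942 [ 0.44072726 -0.28637114] [ 0.5304221  -0.19835596]
back
549 ((515.6904296875, -231.1141357421875), (329.04425048828125, 30.624420166015625), 88.36177062988281) 0.11155122090589938 [ 0.4995147  -0.39587805] [ 0.5305146  -0.06648022]
lip
471 ((453.4455871582031, -236.81919860839844), (54.553340911865234, 338.8973693847656), 0.6611312627792358) 0.029185912212962878 [ 0.42437154 -0.4065075 ] [ 0.47920254 -0.06766304]
```

View pics/topz.png

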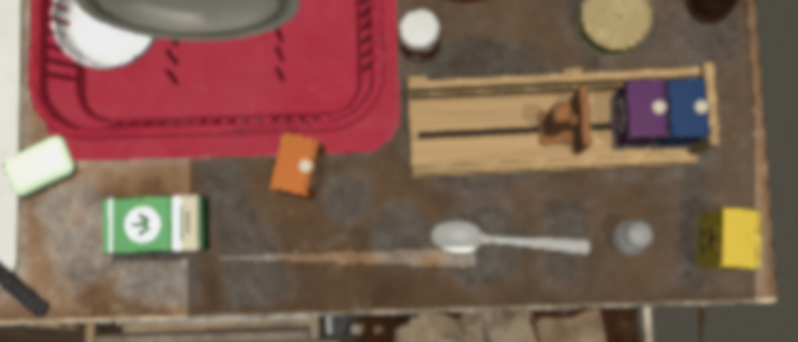

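```bash
python3 - <<'E'
from h import *
P,im,d=load('top0'); X=pts(P,d)
hsv=cv2.cvtColor(im,cv2.COLOR_RGB2HSV)
K=P['intrinsics'];Rm=cv2.Rodrigues(P['rvec'])[0];C=-Rm.T@P['tvec']
def ray(uv,z):
    n=cv2.undistortPoints(np.array(uv,float).reshape(-1,1,2),K,P['dist']).reshape(-1,2)
    r=np.c_[n,np.ones(len(n))]@Rm
    return C+r*((z-C[2])/r[:,2])[:,None]
def mr(m,z,name):
    m=m.astype(np.uint8); n,l,s,_=cv2.connectedComponentsWithStats(m); 
    if n<2: print(name,'none');return
    k=1+np.argmax(s[1:,4]); v,u=np.where(l==k)
    p=ray(np.c_[u,v],z)[:,:2]*1000
    r=cv2.minAreaRect(p.astype(np.float32)); print(name,len(u),np.round(r[0],1),np.round(r[1],1),round(r[2],2),'mean',p.mean(0).round(1),'zmed',np.median(X[l==k][:,2]).round(4))
W=np.zeros(d.shape,bool)
def win(a,b,c,e): w=W.copy(); w[c:e,a:b]=1; return w
Z=X[...,2];H=hsv[...,0];S=hsv[...,1];V=hsv[...,2]
mr(win(250,290,190,235)&(H>5)&(H<18)&(S>140)&(Z>.112),.12,'orange top')
mr(win(250,290,190,235)&(H>5)&(H<18)&(S>140),.12,'orange all')
mr(win(175,240,220,260)&(Z>.032),.042,'green')
mr(win(405,460,165,215)&(Z>.13),.14,'vb')
mr(win(405,460,165,215)&(H>135)&(H<165)&(S>60)&(Z>.13),.14,'violet')
mr(win(405,460,165,215)&(H>100)&(H<125)&(S>60)&(Z>.13),.14,'blue')
mr(win(370,405,165,215)&(Z>.145),.155,'post')
# back slat line
m=win(318,450,160,190)&(Z>.106)&(Z<.118); v,u=np.where(m); print(len(u))
q=X[m];  print(np.polyfit(q[:,1],q[:,0],1))
m8=np.uint8(m); 
for uu in range(320,450,10):
    vv=np.where(m[:,uu])[0]; 
    if len(vv): print(uu,vv.min(),vv.max(),ray([(uu,vv.min()-.5),(uu,vv.max()+.5)],.113)[:,:2].round(4).tolist())
for s in ['scene0']: 
    P2,i2,_=load(s); cv2.imwrite('pics/scz.png',cv2.resize(i2[140:290,220:460],None,fx=3.3,fy=3.3,interpolation=cv2.INTER_CUBIC)[:,:,::-1])
E
```

```text
orange top 377 [431.2  64.5] [42.5 66.1] 74.99 mean [430.6  66.1] zmed 0.1186
orange all 438 [429.6  61.9] [52.1 68.3] 75.77 mean [429.2  64.6] zmed 0.1181
green 1052 [372.3 242.5] [ 64.4 119.6] 0.55 mean [372.2 242.9] zmed 0.0407
vb 903 [ 476.8 -350.6] [92.4 67.1] 86.36 mean [ 476.5 -349.4] zmed 0.1389
violet 397 [ 477.  -326.6] [43.  64.3] 89.86 mean [ 476.2 -325.2] zmed 0.1389
blue 375 [ 475.7 -372.6] [41.7 63.5] 88.18 mean [ 475.3 -370.6] zmed 0.139
post 74 [ 473.9 -232.6] [19.8 20.3] 87.34 mean [ 473.5 -232.5] zmed 0.1526
554
[-0.00499091  0.51668731]
320 174 179 [[0.5266, -0.0695], [0.5108, -0.069]]
330 176 178 [[0.5204, -0.0952], [0.5126, -0.0949]]
340 175 178 [[0.5222, -0.1211], [0.5117, -0.1208]]
350 175 177 [[0.5213, -0.1469], [0.5135, -0.1466]]
360 174 177 [[0.5231, -0.1728], [0.5126, -0.1724]]
370 174 177 [[0.5223, -0.1986], [0.5118, -0.1981]]
380 173 189 [[0.524, -0.2245], [0.4796, -0.2224]]
390 170 175 [[0.531, -0.2506], [0.5153, -0.2498]]
400 172 175 [[0.5249, -0.276], [0.5144, -0.2755]]
410 172 174 [[0.5241, -0.3017], [0.5162, -0.3012]]
420 171 174 [[0.5258, -0.3274], [0.5154, -0.3268]]
430 171 173 [[0.525, -0.353], [0.5171, -0.3526]]
440 170 173 [[0.5267, -0.3788], [0.5163, -0.3781]]
```

View pics/scz.png

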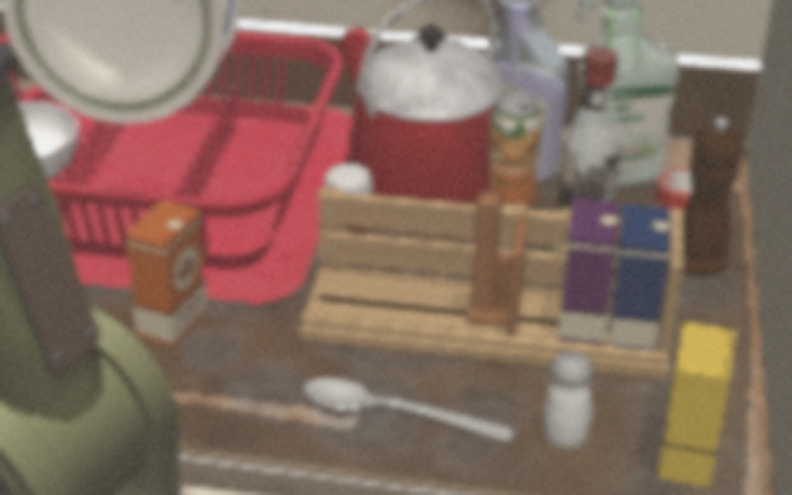

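The scene view agrees: the stop is clear of the cartons and the fixed end is at the right. I estimate rack yaw ≈ +0.019 rad, mid-depth x ≈ 0.4737 at y = -0.233, and the post at (0.4737, -0.2327). Now a move planner.

```bash
cat >> h.py <<'E'
def Rt(yaw=0.0,tilt=0.0):
    """tool down, jaw y along world x rotated by yaw; then tilted about jaw axis by tilt (world-sense, right hand about jaw dir)"""
    c,s=np.cos(yaw),np.sin(yaw)
    B=np.column_stack([[-s,c,0],[c,s,0],[0,0,-1]])
    return R.from_rotvec(tilt*np.array([c,s,0]))*R.from_matrix(B)
def plan(p,r,base=None):
    s=manip.state()
    p0,r0=(s['ee_pos'],R.from_quat(s['tcp_rot'])) if base is None else base
    t=r0.inv().apply(np.array(p)-p0); w=(r0.inv()*r).as_rotvec()
    print('t',s['clock'].round(2) if hasattr(s['clock'],'round') else s['clock'],'shift',t.round(4),'turn',w.round(4),'need rows',np.ceil(max(np.linalg.norm(t)/.05,np.degrees(np.linalg.norm(w))/8.59)))
def st():
    s=manip.state(); r=R.from_quat(s['tcp_rot']).as_matrix()
    print('clk',s['clock'],'pos',s['ee_pos'].round(4),'z',r[:,2].round(3),'y',r[:,1].round(3),'F',s['ft_force'].round(1),'op',round(s['opening']*.0854,4),'q',s['joints'].round(2))
E
python3 - <<'E'
from h import *
plan([.46,.2,.32],Rt(0.3))
plan([.4737,-.2327,.25],Rt(0.0185))
E
```

```text
t 0.15 shift [-0.3597 -0.3002 -0.0891] turn [-1.400e-03  7.000e-04  9.101e-01] need rows 10.0
t 0.15 shift [-0.5253 -0.7001 -0.0185] turn [-1.3000e-03  9.0000e-04  1.1916e+00] need rows 18.0
```

servo_tool(motion=[[-0.02,-0.015,-0.02,0,0,0.05,0.0854],[-0.055,-0.045,-0.04,0,0,0.15,0.0854],[-0.09,-0.08,-0.06,0,0,0.27,0.0854],[-0.125,-0.115,-0.075,0,0,0.4,0.0854],[-0.165,-0.145,-0.085,0,0,0.53,0.0854],[-0.2,-0.175,-0.09,0,0,0.66,0.0854],[-0.235,-0.205,-0.09,0,0,0.78,0.0854],[-0.27,-0.235,-0.09,0,0,0.85,0.0854]])

```text
clock: 0.95
ee_pos: [0.4, 0.2907, 0.3216]
tcp_rot: [0.571, 0.821, 0.0, 0.0]
ft_force: [2.3, 0.5, 0.9]
opening: 1.001
```

```bash
python3 - <<'E'
from h import *
st()
plan([.4737,-.2327,.25],Rt(0.0185))
E
```

```text
clk 0.95 pos [0.4    0.2907 0.3216] z [ 0.001  0.001 -1.   ] y [0.938 0.348 0.001] F [2.3 0.5 0.9] op 0.0855 q [-0.9  -0.05  0.21  1.69  0.01  1.5  -0.34]
t 0.95 shift [-0.5164 -0.1131  0.0713] turn [ 0.0007 -0.0005  0.3369] need rows 11.0
```

servo_tool(motion=[[-0.02,-0.004,0,0,0,0.02,0.0854],[-0.065,-0.015,0,0,0,0.06,0.0854],[-0.11,-0.025,0,0,0,0.1,0.0854],[-0.155,-0.035,0,0,0,0.14,0.0854],[-0.2,-0.045,0,0,0,0.18,0.0854],[-0.245,-0.055,0,0,0,0.22,0.0854],[-0.29,-0.065,0.01,0,0,0.26,0.0854],[-0.335,-0.075,0.02,0,0,0.3,0.0854]])

```text
clock: 1.75
ee_pos: [0.4469, -0.0481, 0.3013]
tcp_rot: [0.686, 0.728, 0.001, 0.0]
ft_force: [1.1, 0.3, -0.0]
opening: 1.0
```

```bash
python3 - <<'E'
from h import *
st()
plan([.4737,-.2327,.25],Rt(0.0185))
E
```

```text
clk 1.75 pos [ 0.4469 -0.0481  0.3013] z [ 0.001  0.001 -1.   ] y [0.998 0.06  0.001] F [ 1.1  0.3 -0. ] op 0.0854 q [-0.61 -0.19  0.58  1.82  0.1   1.48  0.01]
t 1.75 shift [-0.1859  0.0156  0.0511] turn [ 0.0012 -0.0009  0.0416] need rows 4.0
```

servo_tool(motion=[[-0.04,0.003,0.01,0,0,0.01,0.0854],[-0.085,0.007,0.02,0,0,0.02,0.0854],[-0.13,0.011,0.03,0,0,0.03,0.0854],[-0.165,0.014,0.045,0,0,0.04,0.0854],[-0.186,0.0155,0.051,0.001,0,0.0416,0.0854],[-0.186,0.0155,0.051,0.001,0,0.0416,0.0854]])

```text
clock: 2.35
ee_pos: [0.4724, -0.2344, 0.2492]
tcp_rot: [0.702, 0.712, -0.002, -0.001]
ft_force: [0.5, 1.0, 0.2]
opening: 0.998
```

```bash
python3 - <<'E'
from h import *
st()
P,im,d=snap('wrist','w1')
X=pts(P,d)
def f(u,v):
    print((u,v),X[v,u].round(4))
print(proj(P,[[.4737,-.2327,.155]]))
E
```

```text
clk 2.35 pos [ 0.4724 -0.2344  0.2492] z [-0.004 -0.002 -1.   ] y [ 1.     0.014 -0.004] F [0.5 1.  0.2] op 0.0852 q [-0.44  0.05  0.89  1.75 -0.04  1.36  0.47]
[[319.75020635 201.1522684 ]]
```

View pics/w1.png

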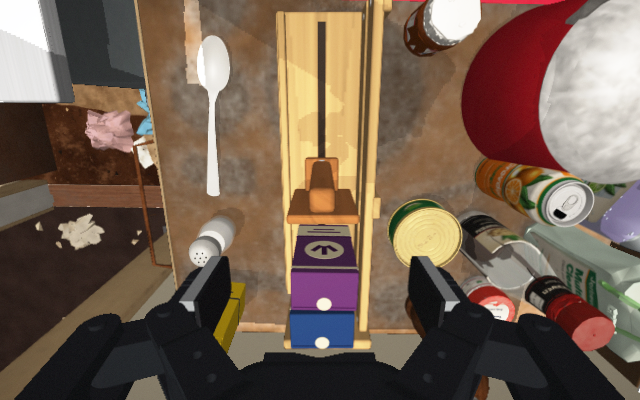

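Wrist view: post top at about (322,201), stop panel at (323,213), violet top (323,290), blue top (321,330), tin, jar and shaker all clear. I'll refine from this view.

```bash
cat >> h.py <<'E'
def ray(P,uv,z):
    Rm=cv2.Rodrigues(P['rvec'])[0];C=-Rm.T@np.ravel(P['tvec'])
    n=cv2.undistortPoints(np.array(uv,float).reshape(-1,1,2),P['intrinsics'],P['dist']).reshape(-1,2)
    r=np.c_[n,np.ones(len(n))]@Rm
    return C+r*((z-C[2])/r[:,2])[:,None]
E
python3 - <<'E'
from h import *
P,im,d=load('w1'); X=pts(P,d); hsv=cv2.cvtColor(im,cv2.COLOR_RGB2HSV)
Z=X[...,2];H=hsv[...,0];S=hsv[...,1]
def mr(m,z,name):
    n,l,s,_=cv2.connectedComponentsWithStats(m.astype(np.uint8)); k=1+np.argmax(s[1:,4]); v,u=np.where(l==k)
    p=ray(P,np.c_[u,v],z)[:,:2]*1000; r=cv2.minAreaRect(p.astype(np.float32))
    print(name,len(u),np.round(r[0],1),np.round(r[1],1),round(r[2],2),'min',p.min(0).round(1),'max',p.max(0).round(1))
W=np.zeros(Z.shape,bool);W[150:350,270:385]=1
mr(W&(Z>.147)&(Z<.165),.155,'post')
mr(W&(Z>.112)&(Z<.125)&(np.arange(400)[:,None]>195)&(np.arange(640)<358),.119,'stop top')
mr(W&(Z>.133)&(Z<.147)&(np.arange(400)[:,None]>250),.14,'cartons')
mr(W&(Z>.133)&(Z<.147)&(H>135)&(H<160)&(np.arange(400)[:,None]>250),.14,'violet')
mr(W&(Z>.133)&(Z<.147)&(H>100)&(H<130)&(np.arange(400)[:,None]>250),.14,'blue')
q=ray(P,[(v) for v in [(377,20),(371,340)]],.113); print(q)
m=np.zeros(Z.shape,bool);m[10:345,360:390]=1;m&=(Z>.106)&(Z<.119)
for v in range(15,345,30):
    u=np.where(m[v])[0]
    if len(u): print(v,ray(P,[(u.min()-.5,v),(u.max()+.5,v)],.113)[:,:2].round(4).tolist())
E
```

```text
post 671 [ 475.5 -231. ] [21.2 22. ] 0.83 min [ 465.  -242.1] max [ 486.2 -219.9]
stop top 776 [ 476.2 -260.5] [66.7 11.1] 0.84 min [ 442.9 -266.6] max [ 509.6 -254.6]
cartons 5187 [ 478.7 -348.1] [92.5 64.6] 89.06 min [ 445.9 -393.9] max [ 511.2 -302.1]
violet 2587 [ 479.1 -325.8] [45.7 63.3] 89.79 min [ 447.4 -348.6] max [ 510.8 -302.8]
blue 2234 [ 477.5 -370.9] [63.4 44.8] 0.94 min [ 445.9 -393.9] max [ 509.3 -348.7]
[[ 0.51785878 -0.09209757  0.113     ]
 [ 0.53330046 -0.40807902  0.113     ]]
15 [[0.5132, -0.0886], [0.5228, -0.0884]]
45 [[0.5129, -0.1106], [0.5228, -0.1104]]
75 [[0.5135, -0.1337], [0.5227, -0.1335]]
105 [[0.514, -0.1579], [0.5236, -0.1578]]
135 [[0.5147, -0.1836], [0.5245, -0.1834]]
165 [[0.5154, -0.2107], [0.5245, -0.2105]]
195 [[0.5151, -0.2394], [0.5284, -0.2392]]
225 [[0.5159, -0.27], [0.5257, -0.2699]]
255 [[0.5167, -0.3026], [0.5268, -0.3025]]
285 [[0.5166, -0.3375], [0.527, -0.3373]]
315 [[0.5186, -0.3749], [0.5273, -0.3748]]
```

```bash
python3 - <<'E'
from h import *
st()
plan([.4755,-.231,.12],Rt(0.017))
E
```

```text
clk 2.4 pos [ 0.473  -0.2323  0.2496] z [-0.003 -0.    -1.   ] y [ 1.     0.016 -0.003] F [0.4 0.4 1.1] op 0.0853 q [-0.45  0.05  0.89  1.75 -0.04  1.36  0.47]
t 2.4 shift [0.0013 0.0028 0.1296] turn [-0.0028  0.0002 -0.0008] need rows 3.0
```

servo_tool(motion=[[0.001,0.0025,0.04,-0.002,0,0,0.0854],[0.001,0.0025,0.085,-0.002,0,0,0.07],[0.001,0.0025,0.115,-0.002,0,0,0.06],[0.001,0.0025,0.129,-0.002,0,0,0.05],[0.001,0.0025,0.129,-0.002,0,0,0.0],[0.001,0.0025,0.129,-0.002,0,0,0.0],[0.001,0.0025,0.129,-0.002,0,0,0.0],[0.001,0.0025,0.129,-0.002,0,0,0.0]], squeeze=30)

```text
clock: 3.2
ee_pos: [0.4741, -0.2302, 0.1223]
tcp_rot: [0.701, 0.713, -0.0, -0.002]
ft_force: [-7.8, 1.7, 0.1]
opening: 0.251
```

```bash
python3 - <<'E'
from h import *
st()
E
```

```text
clk 3.2 pos [ 0.4741 -0.2302  0.1223] z [-0.002  0.002 -1.   ] y [ 1.     0.018 -0.002] F [-7.8  1.7  0.1] op 0.0215 q [-0.4   0.19  0.88  1.91 -0.17  1.11  0.57]
```

servo_tool(motion=[[0.015,-0.001,0,0,0,0,0],[0.04,-0.001,0,0,0,0,0],[0.07,-0.001,0,0,0,0,0],[0.1,-0.001,0,0,0,0,0],[0.12,-0.001,0,0,0,0,0],[0.135,-0.001,0,0,0,0,0],[0.138,-0.001,0,0,0,0,0],[0.138,-0.001,0,0,0,0,0]])

```text
clock: 4.0
ee_pos: [0.472, -0.0919, 0.1223]
tcp_rot: [0.7, 0.714, 0.001, -0.001]
ft_force: [-6.4, 3.4, 4.0]
opening: 0.248
```

```bash
python3 - <<'E'
from h import *
st()
plan([.43,.065,.25],Rt(-.26))
plan([.43,.065,.25],Rt(.26))
E
```

```text
clk 4.0 pos [ 0.472  -0.0919  0.1223] z [ 0.     0.002 -1.   ] y [1.    0.019 0.   ] F [-6.4  3.4  4. ] op 0.0212 q [-0.62  0.04  0.79  2.02 -0.04  1.1   0.2 ]
t 4.0 shift [ 0.158  -0.039  -0.1273] turn [ 0.     -0.0023  0.2788] need rows 5.0
t 4.0 shift [ 0.158  -0.039  -0.1273] turn [ 0.0006 -0.0022 -0.2412] need rows 5.0
```

servo_tool(motion=[[0,0,0,0,0,0,0.05],[0,0,0,0,0,0,0.05],[0,0,-0.03,0,0,0,0.06],[0.02,-0.005,-0.075,0,0,0.03,0.074],[0.06,-0.015,-0.11,0,0,0.08,0.074],[0.1,-0.025,-0.127,0,0,0.16,0.074],[0.14,-0.035,-0.127,0,0,0.24,0.074],[0.158,-0.039,-0.127,0,-0.002,0.279,0.074]])

```text
clock: 4.8
ee_pos: [0.4307, 0.0684, 0.25]
tcp_rot: [0.792, 0.61, 0.002, 0.001]
ft_force: [0.3, 0.9, -0.6]
opening: 0.867
```

```bash
python3 - <<'E'
from h import *
st()
P,im,d=snap('wrist','w2')
print(proj(P,[[.4306,.065,.12]]))
E
```

```text
clk 4.8 pos [0.4307 0.0684 0.25  ] z [ 0.005  0.001 -1.   ] y [ 0.967 -0.256  0.004] F [ 0.3  0.9 -0.6] op 0.0741 q [-0.77 -0.2   0.49  1.94  0.09  1.37 -0.57]
[[318.26122197 195.29607506]]
```

View pics/w2.png

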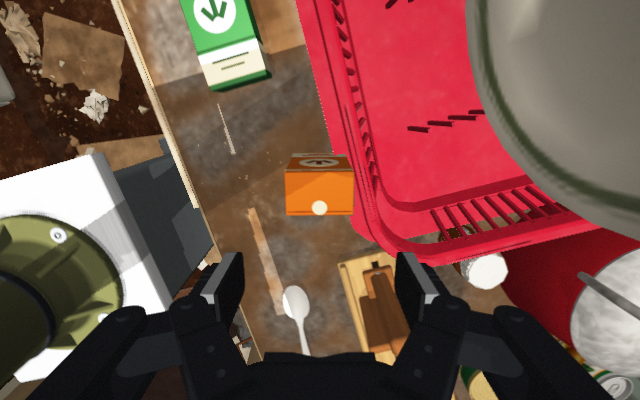

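The orange carton's top face is at (286–353, 170–215), well aligned with the jaws. The grey plate in the drainer is at upper right. Measuring.

```bash
python3 - <<'E'
from h import *
P,im,d=load('w2'); X=pts(P,d); hsv=cv2.cvtColor(im,cv2.COLOR_RGB2HSV)
Z=X[...,2]
W=np.zeros(Z.shape,bool);W[150:225,275:362]=1
print(hsv[185,320],hsv[160,300],Z[185,320],Z[160,300])
for t in (.112,.115):
    m=W&(Z>t)&(Z<.13)&(hsv[...,0]<18)
    n,l,s,_=cv2.connectedComponentsWithStats(m.astype(np.uint8)); k=1+np.argmax(s[1:,4]); v,u=np.where(l==k)
    p=ray(P,np.c_[u,v],.12)[:,:2]*1000; r=cv2.minAreaRect(p.astype(np.float32)); print(r,p.mean(0))
m=W&(hsv[...,2]>150)&(hsv[...,0]<18)&(hsv[...,1]>150)
v,u=np.where(m); p=ray(P,np.c_[u,v],.12)[:,:2]*1000; r=cv2.minAreaRect(p.astype(np.float32)); print('bright',len(u),v.min(),v.max(),u.min(),u.max(),r)
# plate heights
q=X[0:200,450:640].reshape(-1,3); q=q[np.isfinite(q).all(1)]; print('plate max z',np.percentile(q[:,2],[50,95,99]), q[q[:,2]>.25].min(0) if (q[:,2]>.25).any() else '')
E
```

```text
[ 14 222 236] [ 11 174 114] 0.12108171300019055 0.05438400060868951
((432.5723571777344, 66.74050903320312), (43.257606506347656, 64.05252075195312), 75.0969467163086) [432.9238076  67.7019928]
((432.455078125, 66.29884338378906), (42.3377685546875, 64.05423736572266), 75.0913314819336) [432.83739107  67.33024344]
bright 2867 150 224 284 354 ((433.32989501953125, 71.10240173339844), (70.44122314453125, 64.7828140258789), 75.17932891845703)
plate max z [0.19710654 0.24306552 0.25232634] [0.45088646 0.06078262 0.25001922]
```

```bash
python3 - <<'E'
from h import *
P,im,d=load('w2'); X=pts(P,d)
u,v=np.meshgrid(np.arange(640),np.arange(400))
m=(X[...,2]>.13)&(v<230)&(X[...,0]<.56); print(m.sum()); 
if m.sum(): print(X[m].min(0),X[m].max(0),u[m].min(),u[m].max(),v[m].min(),v[m].max())
st(); plan([.4325,.0665,.089],Rt(-.26))
E
```

```text
573
[0.45088646 0.14316085 0.39362346] [0.45088646 0.14316085 0.39362346] 0 639 0 229
clk 4.85 pos [0.4301 0.0702 0.2494] z [ 0.003  0.001 -1.   ] y [ 0.967 -0.254  0.003] F [0.3 2.4 0.5] op 0.0738 q [-0.77 -0.19  0.49  1.94  0.09  1.37 -0.57]
t 4.85 shift [-0.0032  0.0027  0.1604] turn [ 0.0031 -0.0018  0.0028] need rows 4.0
```

servo_tool(motion=[[-0.003,0.0025,0.045,0.002,0,0,0.074],[-0.003,0.0025,0.09,0.002,0,0,0.074],[-0.003,0.0025,0.13,0.002,0,0,0.074],[-0.003,0.0025,0.16,0.002,0,0,0.074],[-0.003,0.0025,0.16,0.002,0,0,0.0],[-0.003,0.0025,0.16,0.002,0,0,0.0],[-0.003,0.0025,0.16,0.002,0,0,0.0],[-0.003,0.0025,0.16,0.002,0,0,0.0]], squeeze=40)

```text
clock: 5.65
ee_pos: [0.4338, 0.061, 0.0901]
tcp_rot: [0.793, 0.609, 0.001, 0.001]
ft_force: [-0.0, -0.2, -1.9]
opening: 0.744
```

```bash
python3 - <<'E'
from h import *
st()
P,im,d=snap('wrist','w3')
E
```

```text
clk 5.65 pos [0.4338 0.061  0.0901] z [ 0.002  0.    -1.   ] y [ 0.966 -0.258  0.002] F [-0.  -0.2 -1.9] op 0.0635 q [-0.76 -0.03  0.56  2.14  0.02  1.02 -0.47]
```

View pics/w3.png

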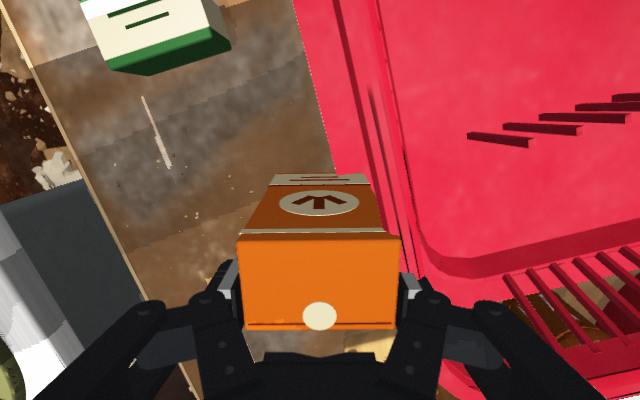

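```bash
python3 - <<'E'
from h import *
P,im,d=load('w3'); X=pts(P,d); Z=X[...,2]
hsv=cv2.cvtColor(im,cv2.COLOR_RGB2HSV)
m=np.zeros(Z.shape,bool);m[215:345,225:410]=1
print([Z[v,320].round(4) for v in (215,225,232,236,240,260,300,325,330,335)])
m&=(hsv[...,0]<20)&(hsv[...,2]>190)&(hsv[...,1]>100)
n,l,s,_=cv2.connectedComponentsWithStats(m.astype(np.uint8)); k=1+np.argmax(s[1:,4]); v,u=np.where(l==k)
print(u.min(),u.max(),v.min(),v.max())
p=ray(P,np.c_[u,v],.12)[:,:2]*1000; r=cv2.minAreaRect(p.astype(np.float32)); print(r)
st()
# wrist cam mount check
s=manip.state(); Rm=cv2.Rodrigues(P['rvec'])[0];C=-Rm.T@np.ravel(P['tvec']); Rt0=R.from_quat(s['tcp_rot']); print('cam in tool',Rt0.inv().apply(C-s['ee_pos']))
plan([.455,-.05,.27],Rt(-.1))
plan([.475,-.2,.27],Rt(.017))
E
```

```text
[np.float64(0.0992), np.float64(0.1107), np.float64(0.1193), np.float64(0.1224), np.float64(0.1261), np.float64(0.1267), np.float64(0.1266), np.float64(0.1268), np.float64(0.1265), np.float64(0.0012)]
236 401 240 329
((435.4986572265625, 64.03739929199219), (43.33068084716797, 67.06311798095703), 75.60655212402344)
clk 5.7 pos [0.4334 0.061  0.0898] z [ 0.002 -0.    -1.   ] y [ 0.966 -0.258  0.002] F [ 0.3  0.8 -1.4] op 0.0633 q [-0.76 -0.03  0.56  2.14  0.02  1.02 -0.47]
cam in tool [ 0.07784247  0.00119291 -0.14369146]
t 5.7 shift [-0.1017  0.0497 -0.1801] turn [ 0.0017 -0.0002 -0.1605] need rows 5.0
t 5.7 shift [-0.2414  0.1077 -0.1801] turn [ 1.700e-03 -2.000e-04 -2.775e-01] need rows 7.0
```

servo_tool(motion=[[0,0,-0.03,0,0,0,0],[0,0,-0.08,0,0,0,0],[-0.005,0.002,-0.13,0,0,0,0],[-0.03,0.012,-0.17,0,0,-0.03,0],[-0.07,0.03,-0.185,0,0,-0.1,0],[-0.115,0.053,-0.185,0,0,-0.16,0],[-0.16,0.073,-0.185,0,0,-0.2,0],[-0.2,0.09,-0.185,0,0,-0.25,0]])

```text
clock: 6.5
ee_pos: [0.468, -0.1583, 0.275]
tcp_rot: [0.71, 0.704, 0.001, 0.001]
ft_force: [0.9, -0.3, -0.9]
opening: 0.744
```

```bash
python3 - <<'E'
from h import *
st()
plan([.4763,-.26,.25],Rt(.017))
E
```

```text
clk 6.5 pos [ 0.468  -0.1583  0.275 ] z [ 0.002 -0.001 -1.   ] y [ 1.    -0.01   0.002] F [ 0.9 -0.3 -0.9] op 0.0636 q [-0.65 -0.09  0.88  1.79  0.07  1.41  0.21]
t 6.5 shift [-0.1016  0.0092  0.0251] turn [ 0.0023  0.0007 -0.0266] need rows 3.0
```

servo_tool(motion=[[-0.045,0.004,0,0.001,0,-0.01,0],[-0.085,0.008,0.005,0.002,0,-0.02,0],[-0.101,0.009,0.02,0.002,0,-0.027,0],[-0.101,0.009,0.025,0.002,0,-0.027,0],[-0.101,0.009,0.025,0.002,0,-0.027,0]])

```text
clock: 7.0
ee_pos: [0.4754, -0.2558, 0.2483]
tcp_rot: [0.701, 0.713, -0.002, -0.001]
ft_force: [0.4, -0.1, -1.8]
opening: 0.741
```

```bash
python3 - <<'E'
from h import *
st()
P,im,d=snap('wrist','w4'); snap('scene','s4'); snap('top','t4')
im4=cv2.imread('pics/s4.png'); cv2.imwrite('pics/s4z.png',cv2.resize(im4[120:290,240:460],None,fx=3.3,fy=3.3))
E
```

```text
clk 7.0 pos [ 0.4754 -0.2558  0.2483] z [-0.004 -0.    -1.   ] y [ 1.     0.016 -0.004] F [ 0.4 -0.1 -1.8] op 0.0633 q [-0.52  0.11  1.04  1.73 -0.09  1.36  0.56]
```

View pics/w4.png

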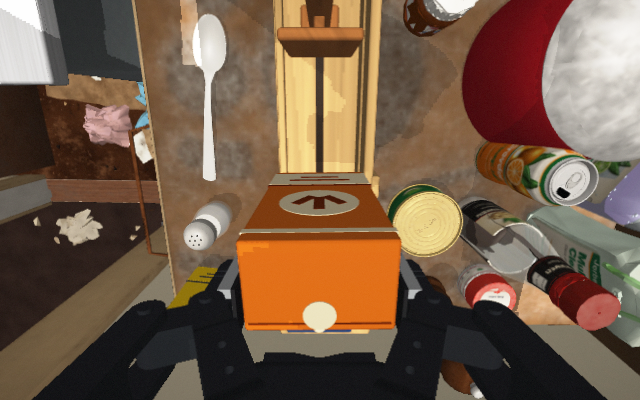

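View pics/s4z.png

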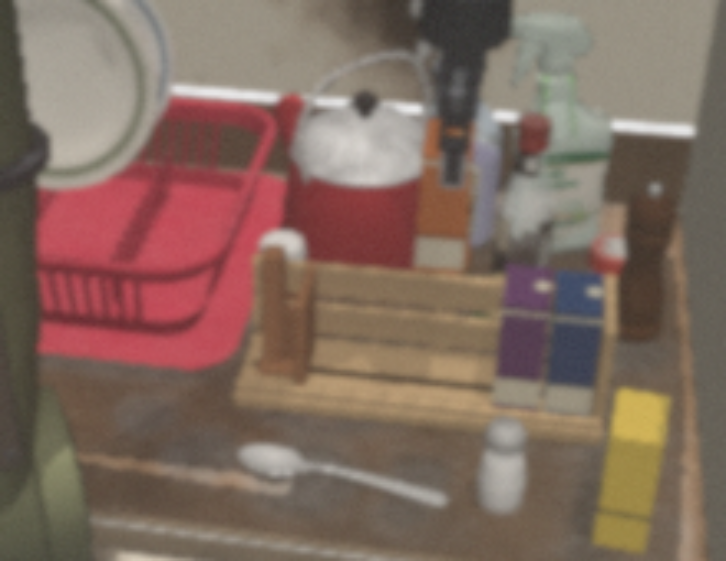

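```bash
python3 - <<'E'
from h import *
P,im,d=load('w1'); X=pts(P,d)
for v in list(range(262,276))+list(range(305,316))+list(range(342,352)):
    print(v,im[v,312],X[v,312].round(4),ray(P,[(312,v)],.14)[0,:2].round(4))
E
```

```text
262 [58 29 59] [ 0.467  -0.3069  0.1209] [ 0.4674 -0.2963]
263 [59 32 61] [ 0.4671 -0.3067  0.1232] [ 0.4674 -0.2974]
264 [60 31 61] [ 0.4671 -0.3066  0.1254] [ 0.4675 -0.2984]
265 [69 44 64] [ 0.4672 -0.3066  0.1273] [ 0.4675 -0.2994]
266 [130 117  99] [ 0.4672 -0.3064  0.1296] [ 0.4675 -0.3005]
267 [139 131 105] [ 0.4672 -0.3074  0.1298] [ 0.4675 -0.3015]
268 [117  93  97] [ 0.4673 -0.3068  0.1326] [ 0.4675 -0.3026]
269 [57 29 58] [ 0.4673 -0.3072  0.1338] [ 0.4675 -0.3036]
270 [59 31 61] [ 0.4674 -0.3071  0.1358] [ 0.4675 -0.3046]
271 [62 33 62] [ 0.4675 -0.3064  0.1388] [ 0.4675 -0.3057]
272 [95 48 95] [ 0.4675 -0.3069  0.1398] [ 0.4675 -0.3068]
273 [124  63 126] [ 0.4675 -0.3077  0.1401] [ 0.4675 -0.3078]
274 [135  67 134] [ 0.4675 -0.309   0.1398] [ 0.4675 -0.3089]
275 [134  67 133] [ 0.4675 -0.3094  0.1408] [ 0.4675 -0.3099]
305 [129  63 130] [ 0.4677 -0.342   0.1413] [ 0.4677 -0.343 ]
306 [122  58 121] [ 0.4677 -0.3435  0.1408] [ 0.4677 -0.3441]
307 [93 40 96] [ 0.4678 -0.344   0.1417] [ 0.4677 -0.3452]
308 [125  59 125] [ 0.4677 -0.3462  0.1402] [ 0.4677 -0.3464]
309 [117  5
[... 326 characters left out ...]
396] [ 0.4678 -0.3533]
315 [ 44  80 135] [ 0.4678 -0.3538  0.1409] [ 0.4678 -0.3545]
342 [ 45  80 138] [ 0.468  -0.3876  0.1396] [ 0.468  -0.3872]
343 [ 45  78 137] [ 0.468  -0.3873  0.1412] [ 0.468  -0.3884]
344 [ 46  79 139] [ 0.468  -0.3886  0.1412] [ 0.468  -0.3897]
345 [ 37  63 115] [ 0.473  -0.1567  0.3925] [ 0.468 -0.391]
346 [ 38  63 116] [ 0.468  -0.3912  0.1411] [ 0.468  -0.3922]
347 [ 46  77 135] [ 0.468  -0.3927  0.1408] [ 0.468  -0.3935]
348 [113 101 107] [ 0.4678 -0.4058  0.1283] [ 0.468  -0.3948]
349 [141 124  99] [ 0.4659 -0.4987  0.0317] [ 0.468 -0.396]
350 [136 127 107] [ 0.466  -0.4991  0.0332] [ 0.468  -0.3973]
351 [137 130 109] [ 0.466  -0.4996  0.0346] [ 0.4681 -0.3986]
```

```bash
python3 - <<'E'
from h import *
P,im,d=load('w4'); X=pts(P,d); s=manip.state(); r=R.from_quat(s['tcp_rot'])
for v in (228,232,234,236,238,240,260,300,325,328,330,332):
    print(v,im[v,300],X[v,300].round(4),r.inv().apply(X[v,300]-s['ee_pos']).round(4))
for u in (232,236,240,244,250,390,394,398,402): print(u,im[285,u],X[285,u].round(4))
st()
E
```

```text
228 [139 114  84] [ 0.4682 -0.2283  0.2722] [ 0.0268 -0.0079 -0.0229]
232 [163 120  79] [ 0.4685 -0.2281  0.2769] [ 0.0271 -0.0076 -0.0276]
234 [125  60  16] [ 0.4686 -0.2283  0.2784] [ 0.0268 -0.0075 -0.0291]
236 [125  58  15] [ 0.4687 -0.2284  0.2802] [ 0.0268 -0.0074 -0.0309]
238 [124  57  13] [ 0.4688 -0.2285  0.2817] [ 0.0266 -0.0073 -0.0324]
240 [171  80  17] [ 0.4689 -0.2283  0.284 ] [ 0.0268 -0.0071 -0.0347]
260 [228 113  27] [ 0.4689 -0.2365  0.2847] [ 0.0187 -0.0073 -0.0354]
300 [226 111  23] [ 0.4688 -0.2552  0.2839] [-0.0001 -0.0077 -0.0346]
325 [212  99  22] [ 0.4688 -0.2672  0.2845] [-0.012  -0.008  -0.0352]
328 [228 114  25] [ 0.4688 -0.2687  0.2845] [-0.0135 -0.008  -0.0352]
330 [ 92  81 103] [ 0.4593 -0.3914  0.1419] [-0.136  -0.0196  0.1074]
332 [159 134 109] [ 0.4592 -0.3957  0.1397] [-0.1403 -0.0198  0.1097]
232 [45 44 45] [ 0.4431 -0.2452  0.2894]
236 [15 16 17] [ 0.4447 -0.2451  0.2894]
240 [83 36 16] [ 0.445  -0.2478  0.2852]
244 [226 111  24] [ 0.4466 -0.2479  0.2851]
250 [226 113  27] [ 0.4489 -0.2481  0.2847]
390 [226 113  26] [ 0.5047 -0.2468  0.2851]
394 [225 111  24] [ 0.5062 -0.2465  0.2856]
398 [98 47 21] [ 0.508  -0.2469  0.2849]
402 [17 16 17] [ 0.5085 -0.2446  0.2883]
clk 7.15 pos [ 0.4765 -0.255   0.2493] z [-0.002 -0.    -1.   ] y [ 1.     0.019 -0.002] F [ 0.1  0.1 -0.6] op 0.0636 q [-0.52  0.11  1.04  1.73 -0.09  1.36  0.56]
```

```bash
python3 - <<'E'
from h import *
plan([.475,-.285,.112],Rt(.017))
E
```

```text
t 7.15 shift [-0.0299 -0.0018  0.1373] turn [-0.0018  0.0003  0.0022] need rows 3.0
```

servo_tool(motion=[[-0.02,-0.001,0,-0.001,0,0,0],[-0.03,-0.0015,0.01,-0.002,0,0,0],[-0.03,-0.0015,0.045,-0.002,0,0,0],[-0.03,-0.0015,0.08,-0.002,0,0,0],[-0.03,-0.0015,0.11,-0.002,0,0,0],[-0.03,-0.0015,0.13,-0.002,0,0,0],[-0.03,-0.0015,0.137,-0.002,0,0,0],[-0.03,-0.0015,0.137,-0.002,0,0,0]])

```text
clock: 7.95
ee_pos: [0.4746, -0.2857, 0.1116]
tcp_rot: [0.701, 0.713, -0.001, -0.0]
ft_force: [0.3, 0.2, -1.0]
opening: 0.738
```

```bash
python3 - <<'E'
from h import *
st(); snap('wrist','w5');st()
E
```

```text
clk 7.95 pos [ 0.4746 -0.2857  0.1116] z [-0.002 -0.001 -1.   ] y [ 1.     0.018 -0.002] F [ 0.3  0.2 -1. ] op 0.063 q [-0.36  0.32  1.    1.86 -0.3   1.12  0.77]
clk 8.0 pos [ 0.4751 -0.2864  0.1126] z [-0.    -0.001 -1.   ] y [ 1.     0.018 -0.   ] F [ 0.5 -0.8 -1.2] op 0.0633 q [-0.36  0.32  1.    1.86 -0.3   1.12  0.77]
```

View pics/w5.png

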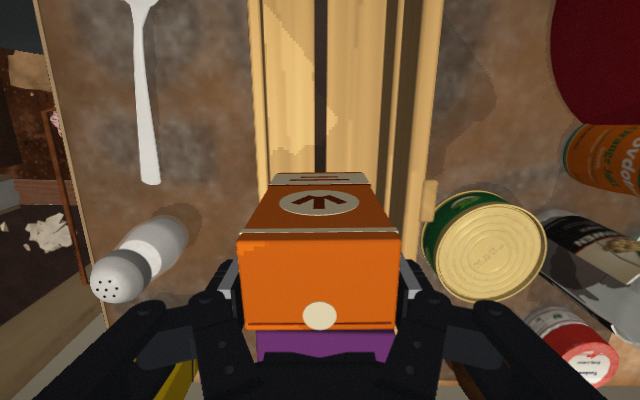

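The orange carton is in the rack just in front of violet (violet edge at row 333), hovering about 7 mm. I'll lower it gently.

servo_tool(motion=[[0,0,0.003,0,0,0,0],[0,0,0.006,0,0,0,0],[0,0,0.006,0,0,0,0]])

```text
clock: 8.3
ee_pos: [0.4745, -0.2868, 0.106]
tcp_rot: [0.701, 0.713, -0.001, 0.0]
ft_force: [0.8, -0.5, -1.4]
opening: 0.741
```

```bash
python3 - <<'E'
from h import *
st()
E
```

```text
clk 8.3 pos [ 0.4745 -0.2868  0.106 ] z [-0.    -0.001 -1.   ] y [ 1.     0.017 -0.   ] F [ 0.8 -0.5 -1.4] op 0.0632 q [-0.35  0.33  1.    1.87 -0.31  1.11  0.77]
```

servo_tool(motion=[[0,0,0.001,0,0,0,0],[0,0,0.002,0,0,0,0],[0,0,0.003,0,0,0,0]])

```text
clock: 8.6
ee_pos: [0.4746, -0.2871, 0.1044]
tcp_rot: [0.701, 0.713, -0.001, 0.0]
ft_force: [-3.3, 2.2, 18.1]
opening: 0.741
```

```bash
python3 - <<'E'
from h import *
st()
E
```

```text
clk 8.6 pos [ 0.4746 -0.2871  0.1044] z [-0.001 -0.001 -1.   ] y [ 1.     0.016 -0.001] F [-3.3  2.2 18.1] op 0.0633 q [-0.35  0.33  1.    1.87 -0.31  1.11  0.78]
```

servo_tool(motion=[[0,0,-0.0015,0,0,0,0],[0,0,-0.0015,0,0,0,0.07],[0,0,-0.0015,0,0,0,0.074],[0,0,-0.0015,0,0,0,0.074],[0,0,-0.02,0,0,0,0.074],[0,0,-0.06,0,0,0,0.08],[0,0,-0.105,0,0,0,0.0854],[0,0,-0.145,0,0,0,0.0854]])

```text
clock: 9.4
ee_pos: [0.4754, -0.2867, 0.25]
tcp_rot: [0.701, 0.713, -0.0, 0.001]
ft_force: [0.2, 0.5, -0.7]
opening: 1.006
```

```bash
python3 - <<'E'
from h import *
st(); snap('wrist','w6');snap('top','t6')
E
```

```text
clk 9.4 pos [ 0.4754 -0.2867  0.25  ] z [ 0.002 -0.002 -1.   ] y [1.    0.016 0.002] F [ 0.2  0.5 -0.7] op 0.0859 q [-0.47  0.17  1.07  1.69 -0.15  1.37  0.65]
```

View pics/w6.png

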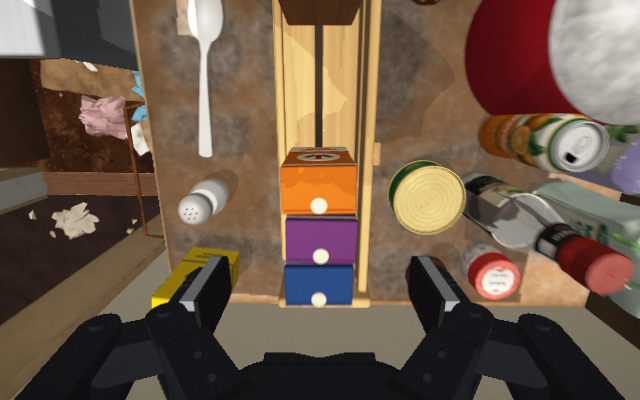

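Orange stands in the rack, well aligned with violet and blue. For green, I'll pick it with the tool tilted 45° about the jaw axis at its -y end. Turning it 90° stands it on the worktop, and then I regrip it from above as I did orange.

```bash
python3 - <<'E'
from h import *
plan([.43,0.02,.28],Rt(0,.2))
plan([.3723,.221,.16],Rt(0,.785))
E
```

```text
t 9.5 shift [ 0.3092 -0.0426 -0.0282] turn [0.0086 0.2045 0.0177] need rows 7.0
t 9.5 shift [ 0.5117 -0.0981  0.0903] turn [0.0032 0.7895 0.0199] need rows 11.0
```

servo_tool(motion=[[0.03,-0.003,-0.02,0,0,0,0.08],[0.07,-0.008,-0.028,0,0.02,0,0.08],[0.115,-0.013,-0.03,0,0.05,0,0.08],[0.16,-0.02,-0.03,0,0.08,0.005,0.08],[0.205,-0.027,-0.03,0,0.11,0.01,0.08],[0.25,-0.034,-0.03,0,0.14,0.01,0.08],[0.295,-0.045,-0.03,0.002,0.2,0.015,0.08],[0.34,-0.055,-0.02,0.003,0.3,0.017,0.08]])

```text
clock: 10.3
ee_pos: [0.4143, 0.0565, 0.2688]
tcp_rot: [0.698, 0.7, 0.106, -0.108]
ft_force: [1.4, -0.5, -0.3]
opening: 0.938
```

```bash
python3 - <<'E'
from h import *
st()
plan([.3723,.221,.16],Rt(0,.785))
E
```

```text
clk 10.3 pos [0.4143 0.0565 0.2688] z [-0.003  0.299 -0.954] y [ 1.     0.003 -0.003] F [ 1.4 -0.5 -0.3] op 0.0801 q [-0.72 -0.28  0.66  1.97 -0.13  1.38 -0.06]
t 10.3 shift [ 0.1246 -0.0412  0.1532] turn [-0.004   0.4815  0.0016] need rows 5.0
```

servo_tool(motion=[[0.035,-0.01,0.01,0,0.08,0,0.08],[0.07,-0.02,0.03,0,0.17,0,0.08],[0.1,-0.03,0.065,-0.002,0.27,0,0.08],[0.12,-0.038,0.105,-0.003,0.37,0.001,0.08],[0.125,-0.041,0.135,-0.004,0.46,0.001,0.08],[0.125,-0.041,0.153,-0.004,0.481,0.001,0.08],[0.125,-0.041,0.153,-0.004,0.481,0.001,0.08]])

```text
clock: 11.0
ee_pos: [0.3702, 0.2168, 0.1549]
tcp_rot: [0.657, 0.652, 0.265, -0.271]
ft_force: [0.1, 0.0, 1.2]
opening: 0.939
```

```bash
python3 - <<'E'
from h import *
st()
snap('wrist','w7');snap('scene','s7')
plan([.3723,.221,.16],Rt(0,.785))
E
```

```text
clk 11.0 pos [0.3702 0.2168 0.1549] z [-0.004  0.701 -0.713] y [ 1.    -0.004 -0.01 ] F [0.1 0.  1.2] op 0.0802 q [-0.7  -0.15  0.7   2.31 -0.79  1.1   0.41]
t 11.1 shift [ 0.004  -0.0004  0.0018] turn [-0.0001  0.0062 -0.005 ] need rows 1.0
```

View pics/w7.png

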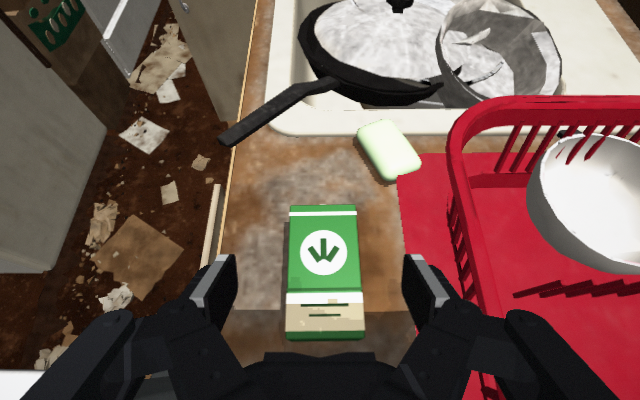

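Green shows at (288–363, 205–340), centred between the fingers. I'll measure it from this view.

```bash
python3 - <<'E'
from h import *
P,im,d=load('w7'); X=pts(P,d)
m=np.zeros(X.shape[:2],bool);m[195:350,270:380]=1
m&=(X[...,2]>.034)&(X[...,2]<.055)
n,l,s,_=cv2.connectedComponentsWithStats(m.astype(np.uint8)); k=1+np.argmax(s[1:,4])
p=ray(P,np.argwhere(l==k)[:,::-1],.042)[:,:2]*1000; print(cv2.minAreaRect(p.astype(np.float32)),p.min(0),p.max(0),np.median(X[l==k][:,2]))
st(); plan([.3723,.221,.011],Rt(0.0,.785))
E
```

```text
((374.2650146484375, 245.05026245117188), (64.61541748046875, 119.75152587890625), 0.39923498034477234) [341.60774009 185.03718966] [406.82269406 304.71762221] 0.042827855854660674
clk 11.1 pos [0.3727 0.2169 0.1584] z [-0.     0.702 -0.712] y [ 1.    -0.004 -0.004] F [ 0.6  0.7 -0.1] op 0.0795 q [-0.7  -0.15  0.7   2.31 -0.78  1.1   0.41]
t 11.1 shift [-1.007e-01  1.000e-04  1.078e-01] turn [-0.0001  0.0062 -0.005 ] need rows 3.0
```

servo_tool(motion=[[-0.03,0.001,0.032,0,0.006,-0.012,0.08],[-0.06,0.001,0.064,0,0.006,-0.012,0.08],[-0.085,0.001,0.091,0,0.006,-0.012,0.08],[-0.101,0.001,0.108,0,0.006,-0.012,0.08],[-0.101,0.001,0.108,0,0.006,-0.012,0.08]])

```text
clock: 11.6
ee_pos: [0.372, 0.2208, 0.0083]
tcp_rot: [0.651, 0.656, 0.269, -0.27]
ft_force: [-0.1, -0.3, -0.1]
opening: 0.937
```

```bash
python3 - <<'E'
from h import *
st()
plan([.3738,.221,.011],Rt(0.007,.785))
E
```

```text
clk 11.6 pos [0.372  0.2208 0.0083] z [-0.004  0.705 -0.709] y [1.    0.007 0.001] F [-0.1 -0.3 -0.1] op 0.08 q [-0.67  0.3   0.73  2.38 -1.22  1.09  0.98]
t 11.6 shift [ 0.002   0.0018 -0.0018] turn [0.0008 0.0025 0.0005] need rows 1.0
```

Reached without contact. Closing now, then a small lift.

servo_tool(motion=[[0.001,0.001,-0.001,0,0,0,0.06],[0.001,0.001,-0.001,0,0,0,0.0],[0.001,0.001,-0.001,0,0,0,0.0],[0.001,0.001,-0.001,0,0,0,0.0],[0.02,0.001,-0.02,0,0,0,0.0],[0.045,0.001,-0.045,0,0,0,0.0],[0.075,0.001,-0.075,0,0,0,0.0],[0.1,0.001,-0.1,0,0,0,0.0]], squeeze=60)

```text
clock: 12.4
ee_pos: [0.3728, 0.2207, 0.1539]
tcp_rot: [0.651, 0.656, 0.272, -0.27]
ft_force: [0.1, 0.6, -1.1]
opening: 0.742
```

```bash
python3 - <<'E'
from h import *
st()
snap('wrist','w8')
plan([.41,.09,.16],Rt(0.007,-.785))
E
```

```text
clk 12.4 pos [0.3728 0.2207 0.1539] z [ 0.001  0.708 -0.706] y [1.    0.005 0.006] F [ 0.1  0.6 -1.1] op 0.0633 q [-0.78 -0.15  0.77  2.32 -0.79  1.08  0.43]
t 12.45 shift [-0.093   0.0335 -0.0932] turn [ 0.0154 -1.5782 -0.0034] need rows 11.0
```

View pics/w8.png

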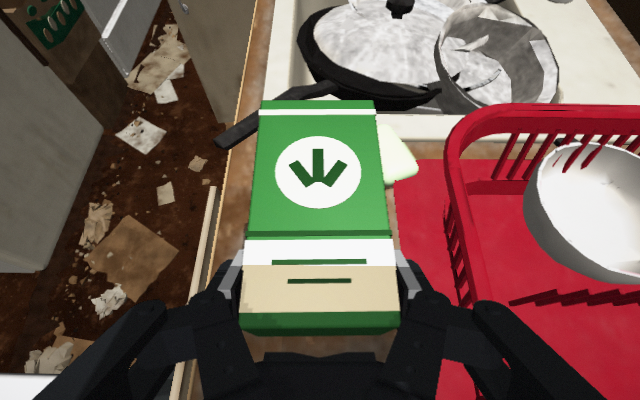

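```bash
python3 - <<'E'
from h import *
plan([.405,.079,.20],Rt(0.007,-.785))
E
```

```text
t 12.45 shift [-0.0722  0.029  -0.1291] turn [ 0.0154 -1.5782 -0.0034] need rows 11.0
```

servo_tool(motion=[[-0.005,0.003,-0.02,0,-0.08,0,0],[-0.012,0.006,-0.04,0.001,-0.2,0,0],[-0.02,0.009,-0.06,0.003,-0.34,0,0],[-0.03,0.012,-0.08,0.005,-0.48,-0.001,0],[-0.04,0.016,-0.1,0.006,-0.62,-0.001,0],[-0.05,0.02,-0.115,0.007,-0.76,-0.002,0],[-0.06,0.024,-0.125,0.009,-0.9,-0.002,0],[-0.068,0.027,-0.129,0.01,-1.04,-0.002,0]])

```text
clock: 13.25
ee_pos: [0.4012, 0.0811, 0.1965]
tcp_rot: [0.698, 0.704, -0.091, 0.091]
ft_force: [-0.8, -0.8, -3.0]
opening: 0.742
```

```bash
python3 - <<'E'
from h import *
st()
plan([.405,.079,.20],Rt(0.007,-.785))
E
```

```text
clk 13.25 pos [0.4012 0.0811 0.1965] z [ 0.001 -0.255 -0.967] y [ 1.     0.008 -0.001] F [-0.8 -0.8 -3. ] op 0.0634 q [-0.69 -0.11  0.21  2.02  0.26  1.36 -0.55]
t 13.25 shift [-0.0029  0.0038 -0.0028] turn [-1.000e-04 -5.272e-01  1.700e-03] need rows 4.0
```

servo_tool(motion=[[-0.001,0.001,-0.001,0,-0.14,0,0],[-0.002,0.002,-0.002,0,-0.28,0,0],[-0.003,0.004,-0.003,0,-0.42,0.001,0],[-0.003,0.004,-0.003,0,-0.51,0.002,0],[-0.003,0.004,-0.003,0,-0.527,0.002,0],[-0.003,0.004,-0.003,0,-0.527,0.002,0]])

```text
clock: 13.85
ee_pos: [0.4041, 0.0799, 0.198]
tcp_rot: [0.65, 0.657, -0.269, 0.269]
ft_force: [0.9, -0.0, -1.5]
opening: 0.742
```

```bash
python3 - <<'E'
from h import *
st(); P,im,d=snap('wrist','w9');snap('scene','s9');X=pts(P,d)
im4=cv2.imread('pics/s9.png'); cv2.imwrite('pics/s9z.png',cv2.resize(im4[100:300,160:420],None,fx=3,fy=3))
plan([.405,.079,.09],Rt(0.007,-.785))
E
```

```text
clk 13.85 pos [0.4041 0.0799 0.198 ] z [ 0.003 -0.704 -0.71 ] y [ 1.     0.009 -0.005] F [ 0.9 -0.  -1.5] op 0.0633 q [-0.82  0.17  0.08  1.93  0.54  1.62 -0.86]
t 13.95 shift [0.0767 0.0006 0.0776] turn [-0.0019 -0.0056  0.0012] need rows 3.0
```

View pics/w9.png

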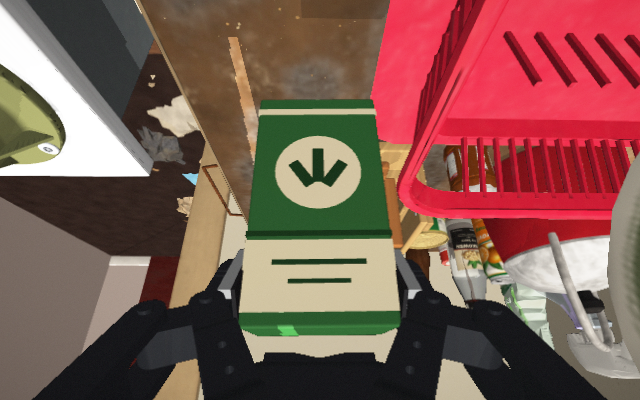

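View pics/s9z.png

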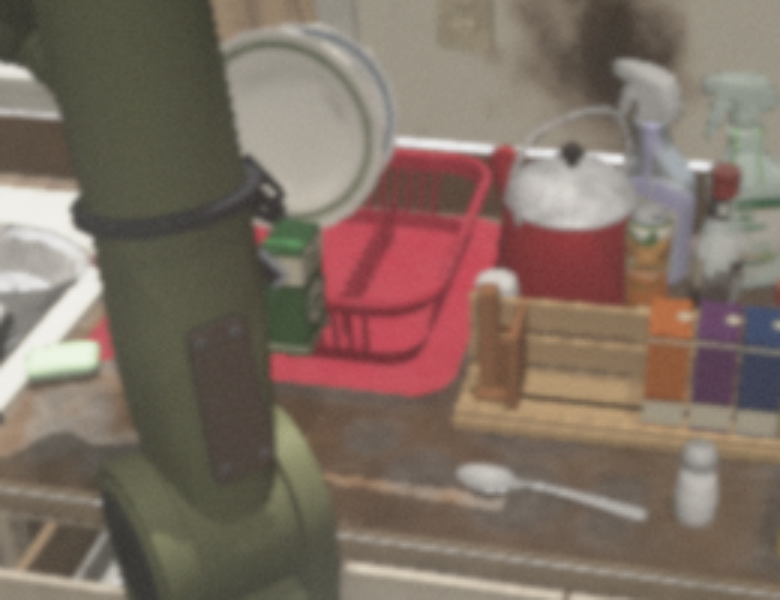

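Green is upright in the grip, with its logo face towards the camera. I'll check verticality from the face's depth.

```bash
python3 - <<'E'
from h import *
P,im,d=load('w9');X=pts(P,d)
q=X[115:305,275:365].reshape(-1,3); c=q.mean(0); _,_,V=np.linalg.svd(q-c); print('normal',V[2],'c',c)
for v in (98,102,106,230,300,312,316,330,336): print(v,X[v,320].round(4))
s=manip.state();print(s['ee_pos'])
E
```

```text
normal [-0.00240541 -0.99904213  0.04369252] c [0.40504583 0.10957257 0.18184443]
98 [ 4.059e-01 -2.000e-04  5.000e-04]
102 [0.4051 0.1086 0.1169]
106 [0.4051 0.1092 0.1206]
230 [0.4053 0.1094 0.1944]
300 [0.4054 0.1092 0.2242]
312 [0.4055 0.1074 0.2285]
316 [0.4055 0.1078 0.23  ]
330 [0.4056 0.1003 0.2345]
336 [ 0.4121 -0.4986  0.1959]
[0.40464026 0.07894093 0.19910763]
```

servo_tool(motion=[[0.02,0.0006,0.02,0,0,0,0],[0.045,0.0006,0.045,0,0,0,0],[0.066,0.0006,0.066,0,0,0,0],[0.076,0.0006,0.077,0,0,0,0],[0.079,0.0006,0.08,0,0,0,0],[0.08,0.0006,0.081,0,0,0,0],[0.08,0.0006,0.081,0,0,0,0]])

```text
clock: 14.65
ee_pos: [0.4056, 0.0798, 0.0859]
tcp_rot: [0.651, 0.657, -0.268, 0.27]
ft_force: [-0.2, -0.1, -1.6]
opening: 0.742
```

```bash
python3 - <<'E'
from h import *
st()
E
```

```text
clk 14.65 pos [0.4056 0.0798 0.0859] z [ 0.005 -0.703 -0.711] y [ 1.     0.008 -0.001] F [-0.2 -0.1 -1.6] op 0.0634 q [-0.81  0.32  0.08  2.    0.54  1.41 -0.97]
```

servo_tool(motion=[[0.001,0,0.001,0,0,0,0],[0.002,0,0.002,0,0,0,0],[0.003,0,0.003,0,0,0,0],[0.003,0,0.003,0,0,0,0]])

```text
clock: 15.05
ee_pos: [0.4056, 0.0802, 0.0849]
tcp_rot: [0.651, 0.656, -0.269, 0.271]
ft_force: [-5.1, 4.0, 20.6]
opening: 0.738
```

```bash
python3 - <<'E'
from h import *
st()
E
```

```text
clk 15.05 pos [0.4056 0.0802 0.0849] z [ 0.005 -0.706 -0.708] y [ 1.     0.008 -0.   ] F [-5.1  4.  20.6] op 0.063 q [-0.81  0.33  0.08  2.    0.54  1.42 -0.98]
```

servo_tool(motion=[[-0.0015,0,-0.0015,0,0,0,0],[-0.0015,0,-0.0015,0,0,0,0.07],[-0.0015,0,-0.0015,0,0,0,0.078],[-0.0015,0,-0.0015,0,0,0,0.078],[-0.002,0,-0.03,0,0,0,0.078],[-0.01,0,-0.075,0,0,0,0.078],[-0.05,0,-0.1,0,0,0,0.078],[-0.08,0,-0.13,0,0.05,0,0.078]])

```text
clock: 15.85
ee_pos: [0.4044, 0.1146, 0.2297]
tcp_rot: [0.656, 0.664, -0.254, 0.253]
ft_force: [0.1, 1.4, -1.5]
opening: 0.911
```

```bash
python3 - <<'E'
from h import *
st()
plan([.4056,.088,.25],Rt(0.007,0))
E
```

```text
clk 15.85 pos [0.4044 0.1146 0.2297] z [ 0.003 -0.669 -0.743] y [ 1.     0.011 -0.005] F [ 0.1  1.4 -1.5] op 0.0778 q [-0.83  0.15  0.07  1.85  0.5   1.68 -0.84]
t 15.85 shift [-0.0334  0.0008  0.0027] turn [-0.0038  0.7331  0.0055] need rows 5.0
```

servo_tool(motion=[[-0.012,0,-0.01,0,0.1,0,0.078],[-0.022,0.001,-0.01,0,0.24,0.002,0.078],[-0.03,0.001,-0.005,-0.001,0.38,0.004,0.078],[-0.033,0.001,0,-0.002,0.52,0.005,0.078],[-0.033,0.001,0.002,-0.003,0.66,0.005,0.078],[-0.033,0.001,0.003,-0.004,0.733,0.0055,0.078],[-0.033,0.001,0.003,-0.004,0.733,0.0055,0.078]])

```text
clock: 16.55
ee_pos: [0.4063, 0.0847, 0.2494]
tcp_rot: [0.708, 0.706, 0.002, 0.0]
ft_force: [-0.5, 0.5, 0.7]
opening: 0.915
```

```bash
python3 - <<'E'
from h import *
st(); P,im,d=snap('wrist','w10'); st(); X=pts(P,d);Z=X[...,2]
m=np.zeros(Z.shape,bool);m[100:330,240:400]=1;m&=(Z>.113)&(Z<.13)
n,l,s,_=cv2.connectedComponentsWithStats(m.astype(np.uint8)); k=1+np.argmax(s[1:,4])
p=ray(P,np.argwhere(l==k)[:,::-1],.12)[:,:2]*1000; print(s[k],cv2.minAreaRect(p.astype(np.float32)),np.median(Z[l==k]))
E
```

```text
clk 16.55 pos [0.4063 0.0847 0.2494] z [ 0.003  0.003 -1.   ] y [ 1.    -0.002  0.003] F [-0.5  0.5  0.7] op 0.0781 q [-0.63 -0.22  0.31  1.97  0.07  1.38 -0.34]
clk 16.6 pos [0.4061 0.0865 0.2491] z [ 0.003  0.001 -1.   ] y [1.    0.002 0.003] F [ 0.2  0.7 -0.2] op 0.0778 q [-0.63 -0.22  0.31  1.97  0.07  1.38 -0.34]
[ 281  164   71   46 3177] ((405.3955078125, 89.36714172363281), (42.61701583862305, 63.83771896362305), 89.8127670288086) 0.12077912436552497
```

View pics/w10.png

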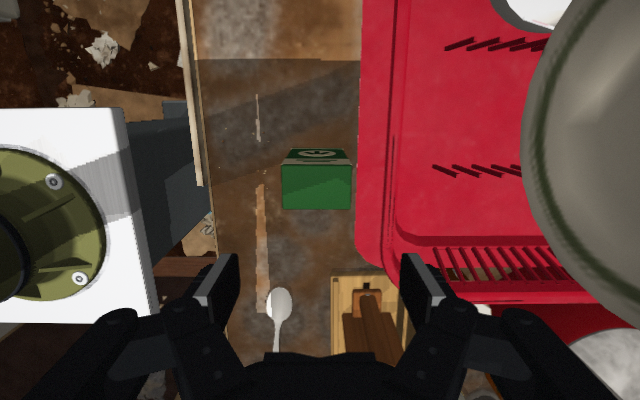

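servo_tool(motion=[[0.005,-0.001,0.045,0.002,0,0,0.078],[0.005,-0.001,0.09,0.002,0,0,0.078],[0.005,-0.001,0.13,0.002,0,0,0.078],[0.005,-0.001,0.16,0.002,0,0,0.078],[0.005,-0.001,0.16,0.002,0,0,0.06],[0.005,-0.001,0.16,0.002,0,0,0.0],[0.005,-0.001,0.16,0.002,0,0,0.0],[0.005,-0.001,0.16,0.002,0,0,0.0]], squeeze=40)

```text
clock: 17.4
ee_pos: [0.4067, 0.0936, 0.0905]
tcp_rot: [0.705, 0.709, 0.002, 0.0]
ft_force: [0.3, 1.2, -1.4]
opening: 0.744
```

```bash
python3 - <<'E'
from h import *
st()
plan([.455,-.05,.275],Rt(0.01))
plan([.474,-.19,.275],Rt(.017))
E
```

```text
clk 17.4 pos [0.4067 0.0936 0.0905] z [ 0.003  0.002 -1.   ] y [1.    0.005 0.003] F [ 0.3  1.2 -1.4] op 0.0635 q [-0.64 -0.07  0.34  2.18  0.02  1.02 -0.3 ]
t 17.4 shift [-0.1434  0.0481 -0.1847] turn [ 0.0031 -0.0024 -0.0046] need rows 5.0
t 17.4 shift [-0.2835  0.0663 -0.185 ] turn [ 0.0031 -0.0024 -0.0116] need rows 7.0
```

servo_tool(motion=[[0,0,-0.03,0,0,0,0],[0,0,-0.075,0,0,0,0],[-0.005,0.003,-0.12,0.001,-0.001,0,0],[-0.02,0.01,-0.16,0.002,-0.002,-0.002,0],[-0.055,0.022,-0.185,0.003,-0.002,-0.004,0],[-0.1,0.035,-0.187,0.003,-0.002,-0.006,0],[-0.145,0.045,-0.187,0.003,-0.002,-0.008,0],[-0.19,0.053,-0.187,0.003,-0.002,-0.01,0]])

```text
clock: 18.2
ee_pos: [0.4601, -0.099, 0.2775]
tcp_rot: [0.702, 0.712, 0.0, 0.0]
ft_force: [0.8, 1.0, -2.2]
opening: 0.748
```

```bash
python3 - <<'E'
from h import *
st()
plan([.4748,-.205,.25],Rt(.017))
E
```

```text
clk 18.2 pos [ 0.4601 -0.099   0.2775] z [ 0.001  0.    -1.   ] y [1.    0.015 0.001] F [ 0.8  1.  -2.2] op 0.0639 q [-0.49 -0.13  0.6   1.82  0.07  1.42  0.11]
t 18.2 shift [-0.1062  0.0131  0.0275] turn [ 0.001  -0.0001 -0.0019] need rows 3.0
```

servo_tool(motion=[[-0.045,0.006,0,0.001,0,0,0],[-0.09,0.011,0.005,0.001,0,-0.001,0],[-0.106,0.013,0.02,0.001,0,-0.002,0],[-0.106,0.013,0.027,0.001,0,-0.002,0],[-0.106,0.013,0.027,0.001,0,-0.002,0]])

```text
clock: 18.7
ee_pos: [0.4734, -0.2021, 0.2483]
tcp_rot: [0.701, 0.713, -0.001, -0.002]
ft_force: [-0.1, 1.3, -1.7]
opening: 0.742
```

```bash
python3 - <<'E'
from h import *
st(); P,im,d=snap('wrist','w11'); X=pts(P,d); s=manip.state(); r=R.from_quat(s['tcp_rot'])
st()
for v in (228,232,234,236,238,240,260,300,325,328,330,332):
    print(v,im[v,300],X[v,300].round(4),r.inv().apply(X[v,300]-s['ee_pos']).round(4))
P,im,d=load('w6'); X=pts(P,d)
for v in list(range(168,186,2))+list(range(206,222,2)): print('w6',v,im[v,312],X[v,312].round(4))
for u in (276,280,284,288,350,354,358,362): print(u,im[200,u],X[200,u].round(4))
E
```

```text
clk 18.7 pos [ 0.4734 -0.2021  0.2483] z [-0.005  0.001 -1.   ] y [ 1.     0.016 -0.005] F [-0.1  1.3 -1.7] op 0.0634 q [-0.39  0.01  0.76  1.78 -0.01  1.36  0.38]
clk 18.75 pos [ 0.4739 -0.2015  0.2489] z [-0.004  0.001 -1.   ] y [ 1.     0.018 -0.004] F [ 0.7 -0.2 -1.3] op 0.0635 q [-0.39  0.01  0.75  1.78 -0.01  1.36  0.38]
228 [39 64 36] [ 0.4645 -0.185   0.2472] [ 0.0166 -0.0091  0.0017]
232 [152 141 116] [ 0.4649 -0.1848  0.2528] [ 0.0168 -0.0088 -0.0038]
234 [149 139 113] [ 0.465  -0.1854  0.2539] [ 0.0162 -0.0087 -0.005 ]
236 [20 38 19] [ 0.4652 -0.1846  0.2581] [ 0.017  -0.0084 -0.0091]
238 [121 120  90] [ 0.4654 -0.1847  0.2601] [ 0.0169 -0.0083 -0.0112]
240 [151 141 115] [ 0.4654 -0.1852  0.2613] [ 0.0165 -0.0082 -0.0124]
260 [30 60 32] [ 0.4667 -0.185   0.2807] [ 0.0166 -0.0071 -0.0317]
300 [ 55 117  60] [ 0.4669 -0.2012  0.2844] [ 0.0004 -0.0072 -0.0355]
325 [ 59 123  62] [ 0.4668 -0.2141  0.2837] [-0.0125 -0.0075 -0.0348]
328 [ 64 135  67] [ 0.4668 -0.2155  0.2839] [-0.0139 -0.0075 -0.035 ]
330 [ 62 133  66] [ 0.4668 -0.2163  0.2842] [-0.0147 -0.0075 -0.0353]
332 [ 62 1
[... 501 characters left out ...]
4] [ 0.4707 -0.2938  0.1421]
w6 208 [249 243 217] [ 0.4707 -0.2963  0.1403]
w6 210 [240 207 157] [ 0.4707 -0.2983  0.1398]
w6 212 [241 140  47] [ 0.4707 -0.3     0.1402]
w6 214 [137  63  44] [ 0.4705 -0.307   0.1261]
w6 216 [110  95  85] [ 0.4706 -0.3064  0.1331]
w6 218 [86 66 74] [ 0.4707 -0.3063  0.1382]
w6 220 [78 37 78] [ 0.4708 -0.3073  0.1406]
276 [136 115  95] [ 0.4202 -0.3336  0.0017]
280 [201 158  96] [ 0.4279 -0.3277  0.0201]
284 [244 137  36] [ 0.4466 -0.289   0.1413]
288 [243 137  34] [ 0.4499 -0.2893  0.1403]
350 [242 134  31] [ 0.5033 -0.2883  0.1409]
354 [240 130  30] [ 0.5066 -0.288   0.1416]
358 [95 75 45] [ 0.5176 -0.3049  0.0876]
362 [186 146  92] [ 0.5179 -0.2968  0.1131]
```

View pics/w11.png

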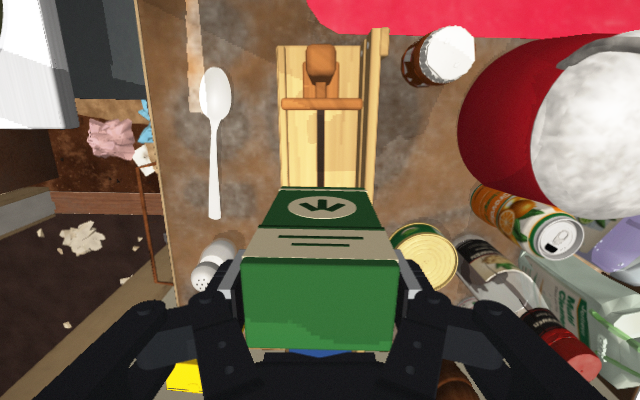

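```bash
python3 - <<'E'
from h import *
plan([.4747,-.228,.108],Rt(.017))
E
```

```text
t 18.75 shift [-0.0267  0.0008  0.1409] turn [-0.0037 -0.0007  0.0012] need rows 3.0
```

servo_tool(motion=[[-0.018,0.001,0,-0.002,0,0,0],[-0.0265,0.001,0.01,-0.004,0,0.001,0],[-0.0265,0.001,0.045,-0.004,0,0.001,0],[-0.0265,0.001,0.085,-0.004,0,0.001,0],[-0.0265,0.001,0.115,-0.004,0,0.001,0],[-0.0265,0.001,0.132,-0.004,0,0.001,0],[-0.0265,0.001,0.14,-0.004,0,0.001,0],[-0.0265,0.001,0.14,-0.004,0,0.001,0]])

```text
clock: 19.55
ee_pos: [0.4745, -0.2285, 0.108]
tcp_rot: [0.701, 0.713, -0.0, -0.0]
ft_force: [-0.3, 0.0, -1.6]
opening: 0.742
```

```bash
python3 - <<'E'
from h import *
st()
E
```

```text
clk 19.55 pos [ 0.4745 -0.2285  0.108 ] z [-0.001  0.    -1.   ] y [ 1.     0.017 -0.001] F [-0.3  0.  -1.6] op 0.0634 q [-0.31  0.2   0.78  1.93 -0.16  1.08  0.55]
```

servo_tool(motion=[[0,0,0.0015,0,0,0,0],[0,0,0.003,0,0,0,0],[0,0,0.0045,0,0,0,0]])

```text
clock: 19.85
ee_pos: [0.4759, -0.2296, 0.1056]
tcp_rot: [0.701, 0.713, 0.001, 0.001]
ft_force: [-1.3, 2.7, 14.0]
opening: 0.742
```

```bash
python3 - <<'E'
from h import *
st()
E
```

```text
clk 19.85 pos [ 0.4759 -0.2296  0.1056] z [ 0.003 -0.    -1.   ] y [1.    0.016 0.003] F [-1.3  2.7 14. ] op 0.0633 q [-0.31  0.2   0.78  1.93 -0.16  1.07  0.56]
```

servo_tool(motion=[[0,0,0.003,0,0,0,0],[0,0,0.003,0,0,0,0.07],[0,0,0.003,0,0,0,0.074],[0,0,0.003,0,0,0,0.074],[0,0,-0.02,0,0,0,0.074],[0,0,-0.06,0,0,0,0.08],[0,0,-0.105,0,0,0,0.0854],[0,0,-0.145,0,0,0,0.0854]])

```text
clock: 20.65
ee_pos: [0.4751, -0.2299, 0.2522]
tcp_rot: [0.702, 0.712, 0.001, 0.001]
ft_force: [1.2, 0.0, 0.3]
opening: 1.001
```

```bash
python3 - <<'E'
from h import *
st(); snap('wrist','w12'); st()
plan([.4725,-.092,.123],Rt(.017))
E
```

```text
clk 20.65 pos [ 0.4751 -0.2299  0.2522] z [ 0.003 -0.001 -1.   ] y [1.    0.015 0.003] F [1.2 0.  0.3] op 0.0855 q [-0.37  0.04  0.8   1.75 -0.03  1.36  0.45]
clk 20.7 pos [ 0.4783 -0.2314  0.2588] z [ 0.013 -0.003 -1.   ] y [1.    0.015 0.013] F [ 3.2 -2.   5.1] op 0.0854 q [-0.37  0.04  0.8   1.74 -0.03  1.36  0.45]
t 20.7 shift [ 0.1398 -0.0055  0.1353] turn [ 0.0133  0.0027 -0.002 ] need rows 4.0
```

View pics/w12.png

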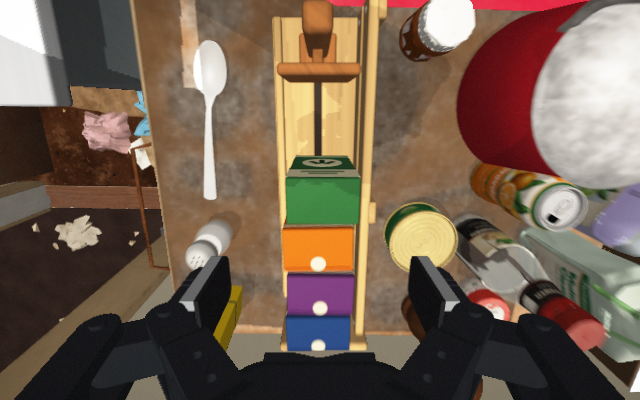

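Green (322,198), orange (318,248), violet (320,293) and blue (318,333) stand in a row, and the stop's post is at (317,18). Next I grip the post.

```bash
python3 - <<'E'
from h import *
st()
P,im,d=load('w12'); X=pts(P,d);Z=X[...,2]
for a,b,z0,z1,z in ((165,230,.133,.147,.14),(226,275,.133,.147,.14),(272,318,.133,.147,.14),(316,352,.133,.147,.14)):
    m=np.zeros(Z.shape,bool);m[a:b,270:370]=1;m&=(Z>.1385)&(Z<z1)
    n,l,s,_=cv2.connectedComponentsWithStats(m.astype(np.uint8)); k=1+np.argmax(s[1:,4])
    p=X[l==k]; print(s[k],p.min(0).round(4),p.max(0).round(4))
plan([.4725,-.092,.2],Rt(.017))
E
```

```text
clk 20.7 pos [ 0.4783 -0.2314  0.2588] z [ 0.013 -0.003 -1.   ] y [1.    0.015 0.013] F [ 3.2 -2.   5.1] op 0.0854 q [-0.37  0.04  0.8   1.74 -0.03  1.36  0.45]
[ 286  177   75   46 3363] [ 0.4478 -0.2536  0.1386] [ 0.5118 -0.2117  0.1432]
[ 282  227   72   43 2917] [ 0.4438 -0.3012  0.1385] [ 0.5083 -0.2576  0.1431]
[ 287  274   68   39 2540] [ 0.447  -0.349   0.1385] [ 0.5111 -0.3056  0.1432]
[ 286  316   65   34 2148] [ 0.4455 -0.3947  0.1388] [ 0.5098 -0.3516  0.143 ]
t 20.7 shift [ 0.1396 -0.0045  0.0583] turn [ 0.0133  0.0027 -0.002 ] need rows 4.0
```

servo_tool(motion=[[0.02,-0.001,0,0,0,0,0.08],[0.06,-0.001,0,0,0,0,0.07],[0.1,-0.002,0,0,0,0,0.06],[0.125,-0.002,0.02,0,0,0,0.055],[0.1365,-0.002,0.05,0,0,0,0.055],[0.1365,-0.002,0.07,0,0,0,0.055],[0.1365,-0.002,0.07,0,0,0,0.055]])

```text
clock: 21.4
ee_pos: [0.469, -0.0924, 0.1772]
tcp_rot: [0.701, 0.713, -0.001, -0.001]
ft_force: [0.2, -0.6, 0.4]
opening: 0.645
```

```bash
python3 - <<'E'
from h import *
st(); snap('wrist','w13'); st()
plan([.4725,-.092,.123],Rt(.017))
E
```

```text
clk 21.4 pos [ 0.469  -0.0924  0.1772] z [-0.003 -0.    -1.   ] y [ 1.     0.016 -0.003] F [ 0.2 -0.6  0.4] op 0.055 q [-0.51 -0.03  0.65  1.95  0.02  1.22  0.14]
clk 21.45 pos [ 0.4702 -0.0931  0.1789] z [-0.001 -0.001 -1.   ] y [ 1.     0.016 -0.001] F [-0.1 -0.4 -0.1] op 0.0555 q [-0.51 -0.03  0.65  1.95  0.02  1.22  0.14]
t 21.45 shift [0.0011 0.0024 0.0559] turn [-0.0006  0.0006 -0.0015] need rows 2.0
```

View pics/w13.png

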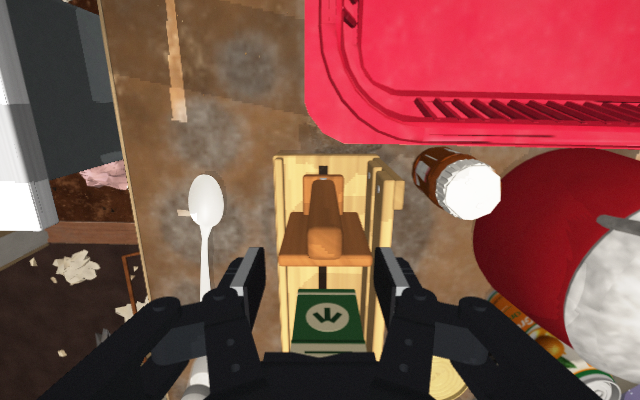

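The post (325,243) is centred between the fingers. Going down and gripping.

servo_tool(motion=[[0.001,0.0025,0.03,0,0,0,0.05],[0.001,0.0025,0.055,0,0,0,0.05],[0.001,0.0025,0.055,0,0,0,0.0],[0.001,0.0025,0.055,0,0,0,0.0],[0.001,0.0025,0.055,0,0,0,0.0],[0.001,0.0025,0.055,0,0,0,0.0]], squeeze=30)

```text
clock: 22.05
ee_pos: [0.472, -0.0926, 0.1255]
tcp_rot: [0.702, 0.712, -0.001, -0.001]
ft_force: [-5.3, -0.0, -0.5]
opening: 0.247
```

```bash
python3 - <<'E'
from h import *
st()
E
```

```text
clk 22.05 pos [ 0.472  -0.0926  0.1255] z [-0.002  0.    -1.   ] y [ 1.     0.015 -0.002] F [-5.3 -0.  -0.5] op 0.0211 q [-0.5   0.04  0.66  2.01 -0.03  1.1   0.18]
```

servo_tool(motion=[[-0.01,0,0,0,0,0,0],[-0.03,0,0,0,0,0,0],[-0.05,0,0,0,0,0,0],[-0.065,0,0,0,0,0,0],[-0.075,0,0,0,0,0,0],[-0.08,0,0,0,0,0,0],[-0.084,0,0,0,0,0,0],[-0.088,0,0,0,0,0,0]])

```text
clock: 22.85
ee_pos: [0.4733, -0.1791, 0.1256]
tcp_rot: [0.702, 0.713, 0.0, -0.002]
ft_force: [-7.4, 3.7, 1.5]
opening: 0.253
```

```bash
python3 - <<'E'
from h import *
st()
E
```

```text
clk 22.85 pos [ 0.4733 -0.1791  0.1256] z [-0.002  0.003 -1.   ] y [ 1.     0.015 -0.002] F [-7.4  3.7  1.5] op 0.0216 q [-0.39  0.11  0.74  1.95 -0.09  1.11  0.41]
```

servo_tool(motion=[[-0.002,0,0,0,0,0,0],[-0.004,0,0,0,0,0,0],[-0.006,0,0,0,0,0,0],[-0.008,0,0,0,0,0,0],[-0.008,0,0,0,0,0,0]])

```text
clock: 23.35
ee_pos: [0.4734, -0.1866, 0.1256]
tcp_rot: [0.702, 0.713, 0.0, -0.002]
ft_force: [-6.5, 4.3, 2.3]
opening: 0.252
```

```bash
python3 - <<'E'
from h import *
st();snap('wrist','w14')
E
```

```text
clk 23.35 pos [ 0.4734 -0.1866  0.1256] z [-0.002  0.003 -1.   ] y [ 1.     0.016 -0.002] F [-6.5  4.3  2.3] op 0.0215 q [-0.38  0.12  0.75  1.95 -0.09  1.11  0.43]
```

View pics/w14.png

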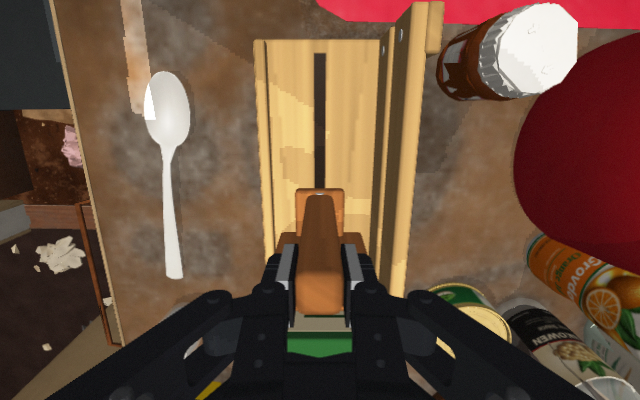

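The stop is against green. I'll keep pushing slowly until the force rises.

servo_tool(motion=[[-0.0015,0,0,0,0,0,0],[-0.003,0,0,0,0,0,0],[-0.0045,0,0,0,0,0,0],[-0.006,0,0,0,0,0,0],[-0.006,0,0,0,0,0,0]])

```text
clock: 23.9
ee_pos: [0.4735, -0.1907, 0.1256]
tcp_rot: [0.701, 0.713, 0.001, -0.003]
ft_force: [-8.0, 9.2, 4.5]
opening: 0.253
```

servo_tool(motion=[[-0.001,0,0,0,0,0,0],[-0.002,0,0,0,0,0,0],[-0.002,0,0,0,0,0,0]])

```text
clock: 24.2
ee_pos: [0.4735, -0.1906, 0.1256]
tcp_rot: [0.701, 0.713, 0.002, -0.005]
ft_force: [-9.0, 13.7, 6.7]
opening: 0.247
```

servo_tool(motion=[[-0.002,0,0,0,0,0,0],[-0.002,0,0,0,0,0,0]])

```text
clock: 24.4
ee_pos: [0.4735, -0.1907, 0.1255]
tcp_rot: [0.7, 0.714, 0.003, -0.006]
ft_force: [-9.7, 17.2, 9.3]
opening: 0.253
```

```bash
python3 - <<'E'
from h import *
st()
E
```

```text
clk 24.4 pos [ 0.4735 -0.1907  0.1255] z [-0.005  0.012 -1.   ] y [ 1.     0.019 -0.005] F [-9.7 17.2  9.3] op 0.0216 q [-0.36  0.13  0.75  1.94 -0.11  1.12  0.45]
```

servo_tool(motion=[[0.003,0,0,0,0,0,0],[0.005,0,0,0,0,0,0.04],[0.005,0,0,0,0,0,0.05],[0.005,0,0,0,0,0,0.05],[0.005,0,-0.03,0,0,0,0.05],[0.005,0,-0.075,0,0,0,0.06],[0.005,0,-0.12,0,0,0,0.08],[-0.02,0,-0.15,0,0,0,0.08]])

```text
clock: 25.2
ee_pos: [0.477, -0.2159, 0.2781]
tcp_rot: [0.7, 0.714, 0.002, 0.002]
ft_force: [1.2, -0.9, -0.4]
opening: 0.935
```

servo_tool(motion=[[-0.03,0,0,0,0,0,0.08],[-0.04,0,0,0,0,0,0.08],[-0.04,0,0,0,0,0,0.08]])

```text
clock: 25.5
ee_pos: [0.4751, -0.26, 0.2745]
tcp_rot: [0.703, 0.711, -0.0, 0.001]
ft_force: [0.0, 0.8, -0.6]
opening: 0.936
```

```bash
python3 - <<'E'
from h import *
st()
P,im,d=snap('wrist','w15'); snap('scene','s15'); snap('top','t15'); X=pts(P,d); Z=X[...,2]; st()
hsv=cv2.cvtColor(im,cv2.COLOR_RGB2HSV)
m=(Z>.147)&(Z<.165)&(np.arange(640)>290)&(np.arange(640)<350)&(np.arange(400)[:,None]<330); n,l,s,_=cv2.connectedComponentsWithStats(m.astype(np.uint8)); k=1+np.argmax(s[1:,4]); q=X[l==k]; print('post',q.min(0),q.max(0))
for nm,h in (('green',(50,80)),('orange',(3,20)),('violet',(138,165)),('blue',(100,128))):
    m=(Z>.1375)&(Z<.146)&(hsv[...,0]>=h[0])&(hsv[...,0]<=h[1])&(hsv[...,1]>90)
    n,l,s,_=cv2.connectedComponentsWithStats(m.astype(np.uint8)); k=1+np.argmax(s[1:,4]); q=X[l==k]
    r=cv2.minAreaRect((q[:,:2]*1000).astype(np.float32)); print(nm,s[k],q.min(0).round(4),q.max(0).round(4),np.round(r[2],1),np.median(q[:,2]).round(4))
im4=cv2.imread('pics/s15.png'); cv2.imwrite('pics/s15z.png',cv2.resize(im4[140:290,240:460],None,fx=3.3,fy=3.3))
E
```

```text
clk 25.5 pos [ 0.4751 -0.26    0.2745] z [ 0.001 -0.002 -1.   ] y [1.    0.012 0.001] F [ 0.   0.8 -0.6] op 0.08 q [-0.33  0.07  0.83  1.68 -0.05  1.41  0.52]
clk 25.65 pos [ 0.4758 -0.2565  0.2736] z [-0.001  0.001 -1.   ] y [ 1.     0.017 -0.001] F [ 0.5 -0.2  0.1] op 0.08 q [-0.33  0.07  0.82  1.68 -0.05  1.41  0.52]
post [ 0.46454892 -0.20353653  0.15055406] [ 0.4856256  -0.18232415  0.1579291 ]
green [ 289  155   69   45 2975] [ 0.4482 -0.2694  0.1375] [ 0.5117 -0.2273  0.1428] 1.1 0.1408
orange [ 286  199   67   42 2551] [ 0.4446 -0.3121  0.1382] [ 0.5085 -0.2695  0.1432] 0.3 0.1408
violet [ 290  240   64   38 2162] [ 0.4474 -0.3532  0.1388] [ 0.511  -0.3112  0.1432] 0.7 0.1409
blue [ 289  277   61   35 1867] [ 0.446  -0.3954  0.1379] [ 0.5087 -0.3534  0.1432] 0.8 0.1409
```

View pics/w15.png

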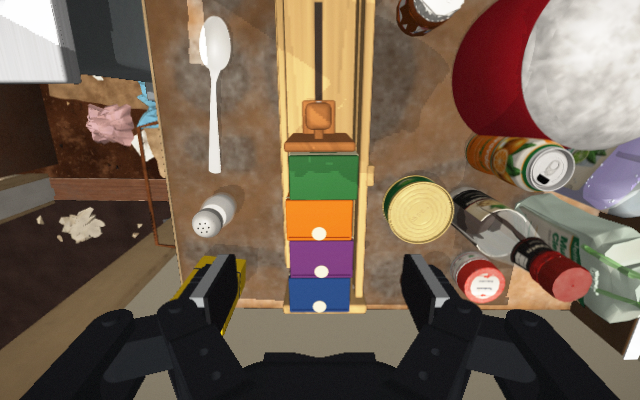

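View pics/s15z.png

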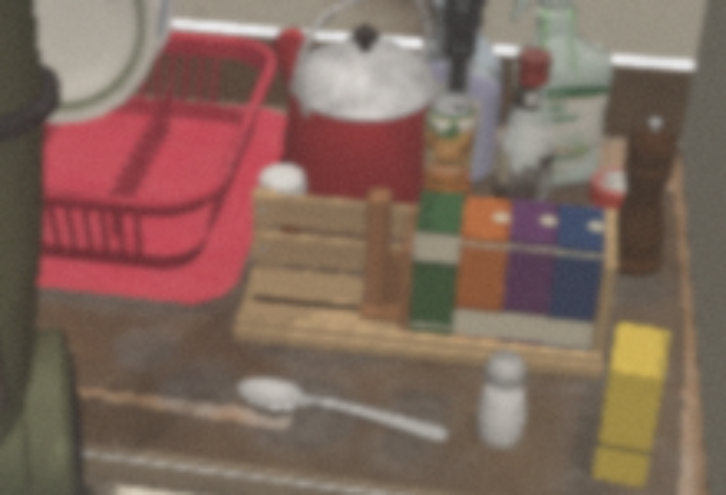

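The four carton tops span y = -0.395 to -0.227, which is 168 mm with no gaps. The stop face is at about -0.228, all tops are level at 0.141 m, and the arm is clear. Handing in.

```bash
python3 - <<'E'
from h import *
print(hand_in()); st()
E
```

```text
the job is handed in; nothing more can be done
None
the job is handed in; nothing more can be done
```

All four cartons now stand upright in the rack, pushed snug by the stop, and I handed the job in at about 25.7 s of the 72 s. No verdict was reported.

**What I did**
1. I gripped the stop's post and slid it back about 138 mm.
2. I lifted the orange carton from above and set it beside the violet one.
3. I picked the green carton up with the tool tilted 45°, stood it on the worktop, regripped it from above and set it beside the orange one.
4. I pushed the stop up until the resisting force reached about 17 N with no further movement, then released it and lifted clear.

**Last checks (wrist camera)**
- **Row length:** the carton tops span 168 mm with no visible gaps, and the clear length to the stop is about 168 mm.
- **Height:** every carton top is at about 141 mm above the worktop, where 140 mm is expected, so all four stand on the rack floor.
- **Angle:** the cartons are within about 1° of the rack's direction.
- **Depth:** orange, violet and blue are within about 2 mm of mid-depth. Green is about 4–5 mm towards the back, inside the 13 mm limit.
- **Other items:** the spoon, tin, jar and shaker looked undisturbed. I judged this by eye and did not measure them again.

**Disagreements:** arm position readings scattered by 2–3 mm, with one jump of about 7 mm, and both cartons were gripped a few millimetres off centre along their thickness. I corrected for the offsets from the wrist pictures before placing.

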